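# Reload the drop-door tape feeder

### The arm

A 7-joint arm with a two-finger parallel gripper is mounted at the origin on the work surface. World frame = base frame: x ahead of the robot, y to its left, z up, the work surface at z = 0. Lengths are in m, angles in rad, forces in N, time in s.
With the tool pointing down it reaches from about 0.4 to 0.85 m from the base axis. Payload 10.4 kg.
Tool frame: the origin (TCP) lies between the finger pads; the fingertips stand 8 mm ahead of it and the grasp point (between the pads) lies 11 mm behind it; z points along the fingers, y is the direction in which the jaws open and shut (so a half turn about z gives the same grasp; the last joint's range is limited). The gripper opens to 87 mm and grips with 3 to 60 N. Pads are 19 mm wide; open, the fingers measure 117 mm over their backs; the gripper's body (75 mm by 190 mm) begins 51 mm behind the grasp point.
Start: joints at [1.141, 0.332, -0.065, 1.46, 0.022, 1.35, -0.088], TCP at [0.247, -0.574, 0.231] pointing down, gripper open.
Joint ranges: [-2.6, 2.6], [-0.5, 2.12], [-1.47, 1.34], [0.16, 2.42], [-1.27, 4.41], [0.06, 2.06], [-2.6, 2.6]. Speed limits (rad/s): [2.22, 2.22, 2.79, 2.79, 3.14, 3.14, 3.14].

### API

Orientations are given as a unit quaternion [x, y, z, w].
In Python, from station import r gives the robot as it stands. The module is installed in compiled form; this text tells all that it offers.
- The arm moves only by the tool step_arm, never from a script. Its argument "steps" is a list of rows, each a list of 5 numbers: the shift along the tool's x, y, z in mm, then the turn about the tool's z in degrees, then the finger opening in mm, from 0 to 87. In form: [[tx, ty, tz, twist, jaw], ...]. A call has 1 to 12 rows; each row is the pose to reach, as a shift and turn from the pose commanded when the call began, along the tool's axes at that moment; what a row does not reach only later rows make up. A row lasts 1/12 s, in which the tool goes at most 41.7 mm and 7.16 degrees, less where a joint would pass 70% of its speed; a pose out of reach is approached as far as the arm can. A call with a gripper value outside its range is refused whole. The fingers move at their own pace and stop on an object; "force" is the grip in N (left out, the last holds). Time passes only in rows, so rows that repeat a pose let the fingers close. It gives the time, the measured TCP pose, the force and the opening at its end, in the units of the state.
- r.get_state(): the state, without advancing time (a new reading comes with each control period).
- r.snapshot(name): name is "scene" or "top" or "wrist"; returns (picture, depth): 420x560x3 uint8, red, green, blue; 420x560 float32, m along the optical axis (not along the pixel's ray), 0 where there is no reading.
- r.camera_model(name): a dict with "K" (3x3 intrinsics, pixels), "rvec" (rotation vector, rad) and "tvec" (3), from world to camera coordinates, as OpenCV has them. Camera axes: x right, y down, z forward; pixel columns grow to the right and rows downward; lengths in m; the calibration is good to about 2 mm. A picture is of the moment at which its call begins: read the wrist's pose just before it. camera_model takes no time and is no camera call; for the wrist camera it gives the pose at the moment of the call.
- r.finish_job(): hands the job in, once; it reports no verdict.
Trained networks look in the newest picture that a camera, given by its name, has taken for a name from the list of things; names that differ only in an ending like _2 or _b are one class to them, and where a whole thing is asked for, a point or a joint stands for the part that bears it (a point fixed in the world has none). Each returns a list of dicts, best first, with "score" (0 to 1); they miss things now and then, are a little off and sometimes report something else, mostly with a low value. They report only what shows in the picture. A call takes as long as a camera call. They do not tell look-alikes from the thing itself.
- r.spot_in(camera, thing): "uv" ([column, row] in pixels, amid what is visible of it).
- r.trace(camera, thing): "pixels" (420x560 bool, what is visible of it) and "uv" ([column, row] in pixels, amid what is visible of it).
- r.mark_of(camera, thing): "uv" ([column, row] in pixels: a listed point, or the origin of a listed thing).
The state is a dict: "clock": time; "joints": joint angles; "joint_vel": joint speeds; "effort": joint torques, N m; "ee_pos": TCP position; "ee_rot": TCP orientation; "contact_force": force on the tool from outside, world axes, zero at the start; "moment": the same for the moment, N m; "finger_gap": opening from 0.0 (shut) to 1.0 (fully open).
Only numpy, scipy, OpenCV 4.12 (cv2) and the standard library are available. Lean on these libraries where they do the work, as an engineer would, in place of code of your own. Each camera call takes 0.05 s, during which the arm holds its last target.

### The job

Reload the tape feeder: press its brake pedal fully down to the stop once to free the spindle and let it up, then pull the feeder door all the way down and slide every small tape roll that is on the table onto the spindle inside it. Put the flanged keeper on last, flange against the rolls, and push the door back up until it is fully shut with everything still on the spindle. Finally press the pedal down to its stop again, hold it there for about two seconds, and let it come up; leave the other things on the table where they are.

Things in the scene. Friction and masses are not known exactly. Their poses are not given: they have to be found in the camera images.
- pedal (a joint): brake pedal, a steel plate 150 mm long, 80 mm wide, with a black ribbed rubber pad, on a dark steel base 170 x 100 mm fixed to the table. Hinged at its far end, free edge raised towards the robot; spring-loaded. 0 = up, 0.30 rad = down on its stop (about 12 N at the pad)
- pedal_pad (a point): point on top of the pedal's rubber pad, where to press; 115 mm from the pedal hinge towards the free edge; about 80 mm above the table when up, 45 mm when down. Its x axis runs along the plate towards the hinge, z out of the plate
- pedal_hinge (a point): middle of the pedal's hinge axis, 32 mm above the table; pressing turns the plate downwards about this y axis
- door (a joint): drop-down door of the tape feeder. The aluminium door panel is 170 mm wide, 167 mm tall, 12 mm thick, hinged along its bottom edge 45 mm above the table. 0 = shut (leaning 0.10 rad towards the robot), 1.47 rad = fully open on its stop, lying level with its inner face up. It stays where it is left (stiff hinge)
- feeder: tape feeder: white box housing 250 mm deep, 200 mm wide, 220 mm high, open above, fixed to the table, its front (the door) facing the robot. Origin on the table under the door hinge; x axis points into the housing
- door_hinge (a point): middle of the door's bottom hinge, 45 mm above the table. x and z axes turn with the door: z runs up the door panel to the knob, x out of its inner face, y along the hinge
- door_knob (a point): centre of the door's grip: a black bar 36 mm long, 24 mm thick, lying along the hinge direction, on a 10 mm stem above the door's top edge, 195 mm from the hinge (30 mm beyond the panel edge). It can be pinched end to end from above at any door angle
- spindle_base (a point): root of the steel spindle on the door's inner face, 100 mm from the hinge. The spindle runs along this x axis: 23 mm diameter, 172 mm long, last 14 mm tapered to 10 mm. It stands upright when the door is fully open (a roll let go over it slides down by itself) and is about level inside the housing when shut
- keeper: grey plastic keeper, like a top hat: flange 66 mm across, 6 mm thick, below a hub 42 mm across; 34 mm high in all, through hole 28 mm. Lies flange down on a flat piece of cardboard 4 mm thick. Origin at the centre of its underside (flange face), z along the hole towards the hub
- roll1: small roll of paper tape: 56 mm across, 36 mm wide, hole 31 mm; lies flat on the table at the start. Origin at its very centre (18 mm above the table), z along the hole. May be absent
- roll2: small roll of paper tape: 56 mm across, 36 mm wide, hole 31 mm; lies flat on the table at the start. Origin at its very centre (18 mm above the table), z along the hole. May be absent
- roll3: small roll of paper tape: 56 mm across, 36 mm wide, hole 31 mm; lies flat on the table at the start. Origin at its very centre (18 mm above the table), z along the hole. May be absent
- roll4: small roll of paper tape: 56 mm across, 36 mm wide, hole 31 mm; lies flat on the table at the start. Origin at its very centre (18 mm above the table), z along the hole. May be absent
- big_roll: bystander: brown ring of wide parcel tape, 110 mm across, 48 mm high, hole 76 mm; origin at centre of its underside
- glue: bystander: bottle, 56 mm across, 130 mm high; origin at centre of its underside
- mug: bystander: white mug, 80 mm across, 90 mm high; origin at centre of its underside
- carton: bystander: small brown carton 140 x 100 x 90 mm; origin at centre of its underside
- scissors: bystander: scissors lying flat, black loops, about 175 mm long, 12 mm thick; origin at the pivot, blades along +x
- brush: bystander: brush about 200 mm long lying on the table, along its x axis
- block: bystander: plywood block 70 x 120 x 50 mm; origin at centre of its underside
Things that resemble listed ones, but are neither listed nor needed, are in the scene too. What is shaped like the roll4 but yellow is not meant.

How it is judged:
On the way, in this order (a step that is already met when the one before it is completed fails the run):
1. the pedal is pressed down to its stop, before the door is opened (value of joint pedal above 0.27 rad and value of joint door below 0.5 rad), for 0.2 s.
2. the pedal is up again and the door fully open (value of joint pedal below 0.08 rad and value of joint door above 1.38 rad), for 0.2 s.
3. every small roll is on the spindle (y of roll1 in the frame of spindle_base between -0.012 and 0.012 m and z of roll1 in the frame of spindle_base between -0.012 and 0.012 m and x of roll1 in the frame of spindle_base between 0.008 and 0.145 m and angle between the z axis of each of roll1, roll2, roll3, roll4 and the x axis of spindle_base, either way round below 0.25 rad and y of roll2 in the frame of spindle_base between -0.012 and 0.012 m and z of roll2 in the frame of spindle_base between -0.012 and 0.012 m and x of roll2 in the frame of spindle_base between 0.008 and 0.145 m and y of roll3 in the frame of spindle_base between -0.012 and 0.012 m and z of roll3 in the frame of spindle_base between -0.012 and 0.012 m and x of roll3 in the frame of spindle_base between 0.008 and 0.145 m and y of roll4 in the frame of spindle_base between -0.012 and 0.012 m and z of roll4 in the frame of spindle_base between -0.012 and 0.012 m and x of roll4 in the frame of spindle_base between 0.008 and 0.145 m), for 0.2 s.
4. the keeper is on the spindle, flange against the rolls (all of step 3 and y of keeper in the frame of spindle_base between -0.012 and 0.012 m and z of keeper in the frame of spindle_base between -0.012 and 0.012 m and x of keeper in the frame of spindle_base between 0.05 and 0.158 m and angle between the z axis of keeper and the x axis of spindle_base, either way round below 0.25 rad and z of each of roll1, roll2, roll3, roll4 in the frame of keeper below -0.008 m), for 0.2 s.
5. the door is fully shut with rolls and keeper on the spindle (all of step 4 and value of joint door below 0.07 rad), for 0.2 s.
6. with the door shut, the pedal is held down at its stop for at least a second (value of joint door below 0.1 rad and value of joint pedal above 0.27 rad), for 1 s.
At the end, for the whole second after the job is handed in: the door is shut (under 0.07 rad) and the pedal up (under 0.08 rad); every present small roll and the keeper are threaded on the spindle (centres within 12 mm of its axis in each direction, aligned within 0.25 rad), the keeper outermost with its flange towards the rolls; all at rest (all of step 5 and value of joint pedal below 0.08 rad and linear speed of each of roll1, roll2, roll3, roll4, keeper below 0.05 m/s); the robot touches nothing.
It fails at once if another thing on the table is shifted by more than 60 mm (distance of any of big_roll, glue, mug, carton, scissors, brush, block from where it was at the start of the episode above 0.06 m).
Of roll1, roll2, roll3, roll4 only 2 to 4 are there at a start; the rules pass over those that are not, and their reading is None.
At some moment in a run one of roll1, roll2, roll3, roll4, keeper may be knocked a few centimetres aside while the robot is not near it.
It also fails if it takes over 210 s, if anything falls off the work surface, if the arm or the gripper's body presses on something with over 40 N, if the wrist force passes 120 N, or if a joint passes its speed limit or range.

## Working session

There is one attempt and no reset: what is moved stays moved. The work goes in short steps, Python scripts to look and compute and a tool call to move; the robot and the scene stay as the last step left them, time stands still between calls to the robot, and variables do not carry over. Pictures are saved under pics/ and viewed, and the job is handed in when it is done.

Besides the shell and the picture viewer there is one more tool, called after "Call:" as name(argument=value, ...) on one line, values as JSON. step_arm: Moves the arm, as the interface text tells. Its arguments: {"type":"object","properties":{"steps":{"type":"array","items":{"type":"array","items":{"type":"number"}}},"force":{"type":"number"}},"required":["steps"]}

```bash
mkdir -p pics
cat > h.py <<'E'
import numpy as np, cv2
from station import r
from scipy.spatial.transform import Rotation as R
def cam(n):
    c=r.camera_model(n);K=np.array(c["K"]);Rm=cv2.Rodrigues(np.array(c["rvec"],float))[0];t=np.array(c["tvec"],float).ravel()
    return K,Rm,t
def snap(n,fn=None):
    M=cam(n);p,d=r.snapshot(n)
    if fn: cv2.imwrite("pics/"+fn,cv2.cvtColor(p,cv2.COLOR_RGB2BGR))
    return p,d,M
def ray(M,u,v):
    K,Rm,t=M
    return Rm.T@np.linalg.inv(K)@np.array([u,v,1.]), -Rm.T@t
def atz(M,u,v,z):
    d,o=ray(M,u,v); return o+d*(z-o[2])/d[2]
def atd(M,u,v,dep):
    d,o=ray(M,u,v); return o+d*dep
def cloud(M,dep):
    K,Rm,t=M
    v,u=np.mgrid[0:dep.shape[0],0:dep.shape[1]]
    P=np.stack([u,v,np.ones_like(u)],-1)@np.linalg.inv(K).T*dep[...,None]
    return (P-t)@Rm
def proj(M,P):
    K,Rm,t=M
    q=K@(Rm@np.asarray(P,float)+t); return q[:2]/q[2]
def st():
    s=r.get_state(); return s
E
python3 - <<'E'
from h import *
for n in("scene","top","wrist"):
    p,d,M=snap(n,n+"0.png"); print(n,"campos",-M[1].T@M[2],"fwd",M[1][2])
s=st();print(s)
E
```

```text
scene campos [1.29609673 0.03727418 1.24964525] fwd [-0.59095443 -0.04088049 -0.80566845]
top campos [ 0.3122842  -0.01684474  1.48630151] fwd [ 0.14591296  0.01627706 -0.98916352]
wrist campos [ 0.30693375 -0.54926861  0.38441867] fwd [-0.2211204  -0.09391254 -0.97071428]
{'clock': 0.15, 'joints': array([ 1.14141984,  0.33274688, -0.06472708,  1.46075057,  0.02160808,
        1.34991056, -0.08850274]), 'joint_vel': array([-7.93465609e-04, -1.52154890e-03,  1.57562559e-03, -2.09643266e-03,
       -1.92194016e-04, -8.26484468e-04, -4.24471658e-05]), 'effort': array([ 8.85597674e-04, -6.23631334e+01,  2.46289844e-02, -3.90144110e+01,
       -6.12497446e-02,  3.71689175e-02,  1.19538422e-04]), 'ee_pos': array([ 0.24717848, -0.5737278 ,  0.22992314]), 'ee_rot': array([ 9.79383459e-01,  2.02009226e-01, -1.36211669e-04, -5.42932889e-04]), 'contact_force': array([0.2203113 , 0.06704396, 0.95999619]), 'moment': array([ 0.05107782, -0.03817491, -0.03665698]), 'finger_gap': 0.999117060240922}
```

View pics/scene0.png

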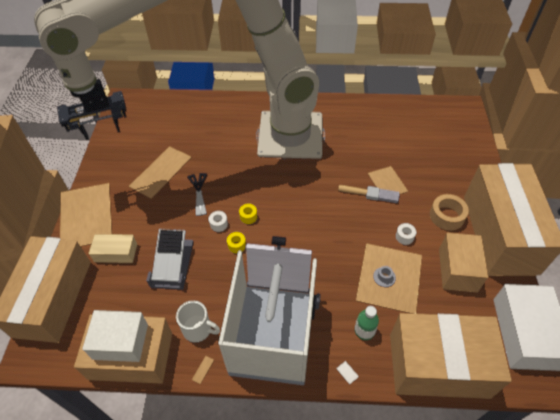

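View pics/top0.png

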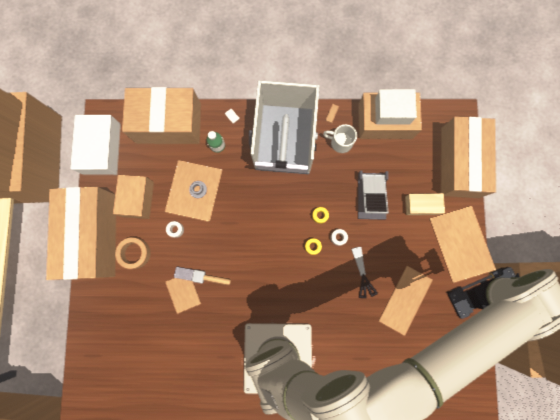

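View pics/wrist0.png

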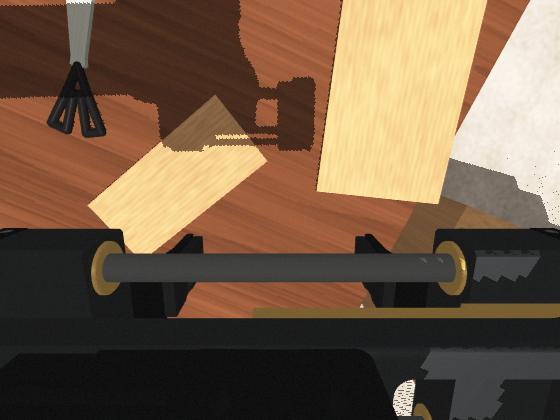

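The scene view shows white rolls at about (218,221) and (405,234), and two yellow look-alikes at (248,214) and (236,242). The keeper is at (384,276), the pedal at (171,257) and the feeder at (270,310). Next I'll measure them.

Run:
```python
from h import *
np.set_printoptions(precision=4,suppress=True)
for n in("scene","top"):
    p,d,M=snap(n)
    C=cloud(M,d)
    for t in("roll1","keeper","pedal_pad","pedal_hinge","door_knob","door_hinge","spindle_base","big_roll","glue","mug","carton","scissors","brush","block","feeder"):
        f=r.mark_of(n,t) if t not in("glue",) else r.mark_of(n,t)
        for x in f[:5]:
            if x["score"]<.2: continue
            u,v=x["uv"]; i,j=int(round(v)),int(round(u))
            print(n,t,round(x["score"],2),np.round([u,v],1), C[i,j] if 0<=i<420 and 0<=j<560 else None)
```

```text
scene roll1 0.89 [402.7 238.1] [0.4703 0.3606 0.0318]
scene roll1 0.79 [236.4 241.6] [ 0.4864 -0.1544  0.0024]
scene roll1 0.73 [220.4 221.9] [ 0.4336 -0.2079  0.0335]
scene roll1 0.66 [247.4 213.3] [ 0.3719 -0.13    0.0024]
scene keeper 0.64 [200.6 327.2] [ 0.8031 -0.2077  0.0759]
scene keeper 0.55 [385.  276.7] [0.6118 0.2934 0.0373]
scene pedal_pad 0.93 [166.3 241.5] [ 0.5436 -0.3499  0.0776]
scene pedal_hinge 0.93 [164.6 278.6] [ 0.645  -0.3417  0.0375]
scene door_knob 0.94 [277.3 239.1] [ 0.6344 -0.0138  0.2506]
scene door_hinge 0.85 [279.9 286.9] [ 0.665  -0.0071  0.0529]
scene door_hinge 0.59 [400.2 235.3] [0.4629 0.3513 0.0368]
scene spindle_base 0.75 [278.3 263.5] [ 0.6517 -0.0118  0.1568]
scene spindle_base 0.67 [165.8 277.6] [ 0.6415 -0.3395  0.0373]
scene big_roll 0.32 [196.9 328.6] [ 0.8094 -0.2172  0.0767]
scene glue 0.65 [365.5 333.8] [0.7909 0.2273 0.0457]
scene mug 0.72 [199.2 327. ] [ 0.8067 -0.2112  0.084 ]
scene mug 0.44 [401.5 234.2] [0.461  0.357  0.0398]
scene carton 0.71 [457.4 269.2] [0.6073 0.4841 0.0891]
scene scissors 0.91 [201.7 191.7] [ 0.2861 -0.2917 -0
[... 1001 characters left out ...]
.9] [ 0.6363 -0.0205  0.2444]
top door_hinge 0.59 [284.4 170.5] [ 0.6502 -0.0211  0.0803]
top spindle_base 0.81 [282.6 165.1] [ 0.6257 -0.0174  0.2483]
top big_roll 0.79 [134.4 251.2] [0.3669 0.5218 0.0021]
top glue 0.62 [215.9 148.9] [0.7366 0.2268 0.045 ]
top mug 0.88 [338.5 141.7] [ 0.7763 -0.223   0.0036]
top carton 0.64 [139.8 200.1] [0.5399 0.4787 0.0908]
top carton 0.44 [370.7 175.5] [ 0.6387 -0.3346  0.0386]
top scissors 0.77 [364.5 273.7] [ 0.2896 -0.3075  0.0034]
top scissors 0.26 [280.9 173. ] [ 0.6597 -0.0102 -0.0069]
top brush 0.6 [206.1 274.3] [ 0.286   0.2583 -0.003 ]
top block 0.77 [420.6 206.7] [ 0.5251 -0.5054  0.0482]
top feeder 0.69 [281.5 170. ] [ 0.6523 -0.0141  0.0716]
```

Run:
```python
import cv2
for n,box in(("top0",(100,60,400,300)),("scene0",(60,150,440,380))):
    im=cv2.imread(f"pics/{n}.png");x0,y0,x1,y1=box
    c=im[y0:y1,x0:x1];cv2.imwrite(f"pics/{n}z.png",cv2.resize(c,None,fx=2.1,fy=2.1,interpolation=cv2.INTER_CUBIC))
```

```text
(no output)
```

View pics/top0z.png

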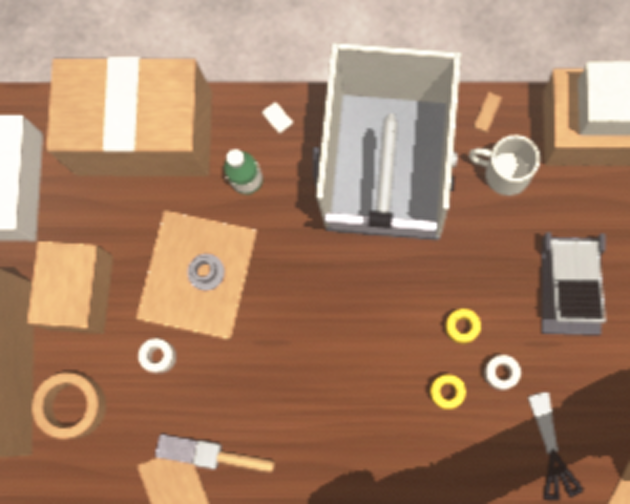

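View pics/scene0z.png

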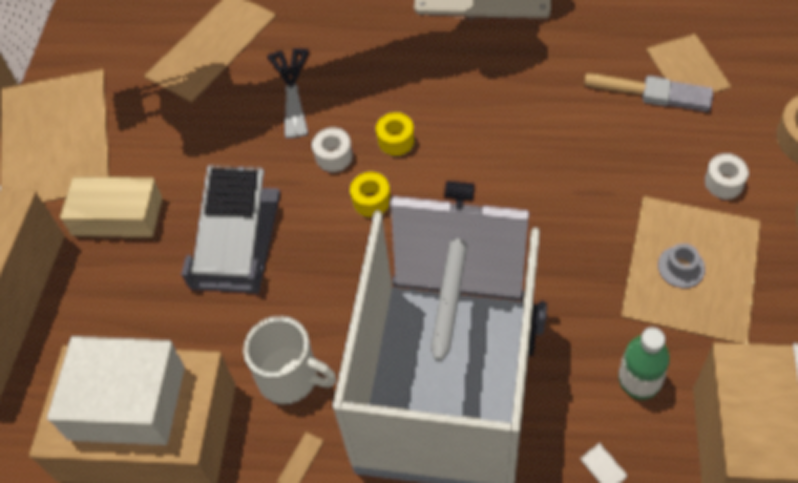

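```bash
cat >> h.py <<'E'
def ring(C,c,rad=.045,zr=(.029,.045)):
    m=(C[...,2]>zr[0])&(C[...,2]<zr[1])&(np.hypot(C[...,0]-c[0],C[...,1]-c[1])<rad)
    P=C[m]
    if len(P)<10: return None,len(P)
    (x,y),rr=cv2.minEnclosingCircle(P[:,:2].astype(np.float32)); return (round(x,4),round(y,4),round(rr,4),round(float(np.median(P[:,2])),4)),len(P)
E
python3 - <<'E'
from h import *
np.set_printoptions(precision=4,suppress=True)
for n in("scene","top"):
    p,d,M=snap(n); C=cloud(M,d)
    for nm,c in dict(A=(.43,-.215),B=(.46,.362),Y1=(.385,-.13),Y2=(.49,-.155)).items(): print(n,nm,ring(C,c))
    print("keeper hub",ring(C,(.605,.296),zr=(.03,.05)), "flange",ring(C,(.605,.296),.05,zr=(.006,.018)))
    # pedal plate
    m=(abs(C[...,0]-.58)<.12)&(abs(C[...,1]+.345)<.08)&(C[...,2]>.03)&(C[...,2]<.12)
    P=C[m]; print("pedal",P.min(0),P.max(0),len(P))
    # knob
    m=(abs(C[...,0]-.63)<.04)&(abs(C[...,1]+.015)<.05)&(C[...,2]>.225)&(C[...,2]<.27)
    P=C[m]; 
    if len(P): print("knob",np.percentile(P,[2,50,98],axis=0),len(P))
    # yellow/white ring like things anywhere
    m=(C[...,2]>.05)&(C[...,0]>.6)&(C[...,0]<1)&(abs(C[...,1])<.12); P=C[m]; print("box",P.min(0),P.max(0))
E
```

```text
scene A ((0.4211, -0.2182, 0.0314, 0.035), 158)
scene B ((0.4454, 0.3714, 0.0298, 0.0355), 172)
scene Y1 ((0.3875, -0.125, 0.0286, 0.0349), 162)
scene Y2 ((0.5014, -0.1523, 0.0301, 0.0352), 178)
keeper hub ((0.596, 0.2959, 0.0222, 0.0367), 105) flange ((0.6054, 0.2958, 0.0497, 0.0088), 272)
pedal [ 0.4977 -0.3928  0.0303] [ 0.6597 -0.2922  0.0909] 1473
knob [[ 0.6225 -0.0289  0.2336]
 [ 0.6371 -0.0112  0.2467]
 [ 0.6441  0.0066  0.2526]] 133
box [ 0.6207 -0.12    0.0501] [0.9205 0.1002 0.2538]
top A ((0.4208, -0.2158, 0.0278, 0.0359), 138)
top B ((0.4463, 0.375, 0.0279, 0.0356), 132)
top Y1 ((0.3871, -0.1228, 0.0279, 0.0362), 133)
top Y2 ((0.4989, -0.1497, 0.0281, 0.0358), 134)
keeper hub ((0.5952, 0.299, 0.0213, 0.0366), 65) flange ((0.6045, 0.2959, 0.0495, 0.0093), 208)
pedal [ 0.4994 -0.391   0.0306] [ 0.6605 -0.2904  0.0922] 946
knob [[ 0.619  -0.0268  0.2371]
 [ 0.6291 -0.0081  0.2473]
 [ 0.6431  0.0075  0.2536]] 89
box [ 0.6187 -0.12    0.0501] [0.9194 0.102  0.2542]
```

```bash
cat >> h.py <<'E'
def go(pos,head=None,s=None):
    """print tool-frame shift (mm) and twist to reach world pos with tool-x heading (deg)"""
    s=s or st(); Rm=R.from_quat(s["ee_rot"]).as_matrix()
    d=Rm.T@(np.asarray(pos)-s["ee_pos"])*1000
    h=np.degrees(np.arctan2(Rm[1,0],Rm[0,0]))
    tw=None if head is None else -((head-h+180)%360-180)
    print("shift",np.round(d,1),"twist",tw,"cur",s["ee_pos"],"head",round(h,2),"gap",s["finger_gap"],"F",s["contact_force"],"t",s["clock"],"j7",s["joints"][6])
E
python3 - <<'E'
from h import *
np.set_printoptions(precision=4,suppress=True)
for n in("scene","top"):
    p,d,M=snap(n); C=cloud(M,d)
    m=(abs(C[...,1]+.01)<.075)&(C[...,0]>.60)&(C[...,0]<.69)&(C[...,2]>.07)&(C[...,2]<.2)
    P=C[m]
    if len(P)>50:
        for _ in range(5):
            A=np.c_[P[:,1],P[:,2],np.ones(len(P))];k=np.linalg.lstsq(A,P[:,0],rcond=None)[0];e=abs(A@k-P[:,0]);P=P[e<max(.003,2*np.median(e))]
        print(n,"door plane x=",k,"yaw",np.degrees(np.arctan(-k[0])),"lean",k[1],len(P))
    m=(C[...,0]>.6)&(C[...,0]<1)&(abs(C[...,1]+.01)<.15)&(C[...,2]>.205)&(C[...,2]<.228)
    rc=cv2.minAreaRect(C[m][:,:2].astype(np.float32)); print("box",rc)
    m=(abs(C[...,0]-.58)<.12)&(abs(C[...,1]+.345)<.08)&(C[...,2]>.05)&(C[...,2]<.1)
    print("plate",cv2.minAreaRect(C[m][:,:2].astype(np.float32)))
    m=(abs(C[...,0]-.58)<.12)&(abs(C[...,1]+.345)<.08)&(C[...,2]>.02)&(C[...,2]<.1)
    print("plate",cv2.minAreaRect(C[m][:,:2].astype(np.float32)))
go((.544,-.346,.2),23)
print(st()["joints"])
E
```

```text
scene door plane x= [ 0.0811 -0.1537  0.6752] yaw -4.6345303114924 lean -0.15371146508045735 1295
box ((0.7709949016571045, -0.022436946630477905), (0.20035232603549957, 0.2830803096294403), 85.21260070800781)
plate ((0.5743480324745178, -0.33625805377960205), (0.09820708632469177, 0.15125606954097748), 85.13548278808594)
plate ((0.5794743895530701, -0.3397942781448364), (0.1014164537191391, 0.16103756427764893), 87.34010314941406)
top door plane x= [ 0.0844 -0.1604  0.6646] yaw -4.8250720526868385 lean -0.16038207097794333 125
box ((0.771077036857605, -0.020223118364810944), (0.20018601417541504, 0.2840085029602051), 85.31549835205078)
plate ((0.5715216398239136, -0.33695998787879944), (0.14613077044487, 0.08348258584737778), 1.7167495489120483)
plate ((0.5787777304649353, -0.3381548821926117), (0.10141754895448685, 0.15774184465408325), 87.77450561523438)
shift [362.7 -92.   30.5] twist 0.3055359498355301 cur [ 0.2473 -0.574   0.2306] head 23.31 gap 0.9973773599904749 F [-0.3632  0.627  -0.2577] t 1.95 j7 -0.08850377357894554
[ 1.1414  0.3322 -0.0647  1.4601  0.0216  1.3499 -0.0885]
```

Call:
step_arm(steps=[[180, -46, 20, 0, 0], [362, -92, 70, 0, 0], [362, -92, 110, 0, 0], [362, -92, 110, 0, 0], [362, -92, 110, 0, 0], [362, -92, 110, 0, 0], [362, -92, 110, 0, 0], [362, -92, 110, 0, 0], [362, -92, 110, 0, 0], [362, -92, 110, 0, 0], [362, -92, 110, 0, 0], [362, -92, 110, 0, 0]], force=20)

```text
clock: 2.95
ee_pos: [0.5437, -0.3455, 0.1201]
ee_rot: [0.979, 0.203, -0.0, -0.0]
contact_force: [0.1, -0.8, 0.8]
finger_gap: 0.169
```

Run:
```python
from h import *
p,d,M=snap("scene","s1.png");snap("wrist","w1.png")
go((.544,-.346,.088))
for n in ("scene",):
    C=cloud(M,d)
```

```text
shift [ 2.2 -1.1 33. ] twist None cur [ 0.54247074 -0.34786515  0.12095802] head 23.2 gap 0.08256297252221087 F [-0.5784138  -0.09777252  0.6700379 ] t 3.05 j7 -0.7439331314197293
```

View pics/w1.png

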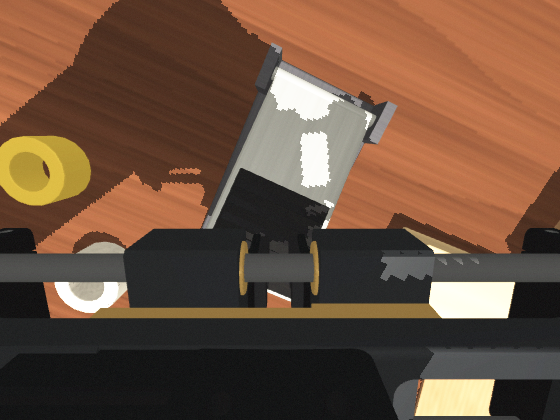

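View pics/s1.png

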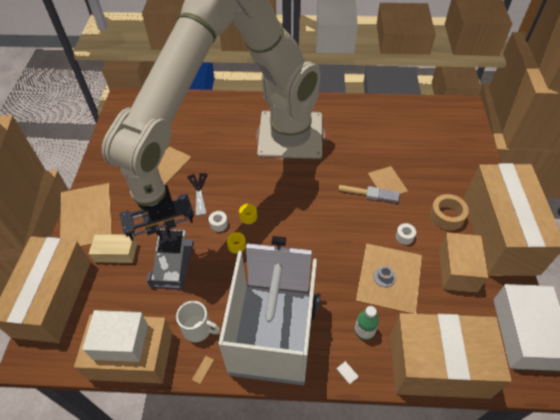

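The closed fingers are above the pad's rubber (wrist view about (280,260)), so I'll press.

Call:
step_arm(steps=[[0, 0, 30, 0, 0], [0, 0, 45, 0, 0], [0, 0, 60, 0, 0], [0, 0, 68, 0, 0], [0, 0, 71, 0, 0], [0, 0, 71, 0, 0], [0, 0, 71, 0, 0], [0, 0, 71, 0, 0]])

```text
clock: 3.72
ee_pos: [0.5412, -0.3488, 0.0514]
ee_rot: [0.98, 0.2, -0.001, 0.001]
contact_force: [-7.8, 2.2, 12.2]
finger_gap: 0.01
```

Run:
```python
from h import *
print(st()["ee_pos"],st()["contact_force"]);snap("scene","s2.png");snap("wrist","w2.png")
```

```text
[ 0.54122851 -0.34882143  0.05144996] [-7.76248567  2.20771294 12.2447023 ]
```

View pics/w2.png

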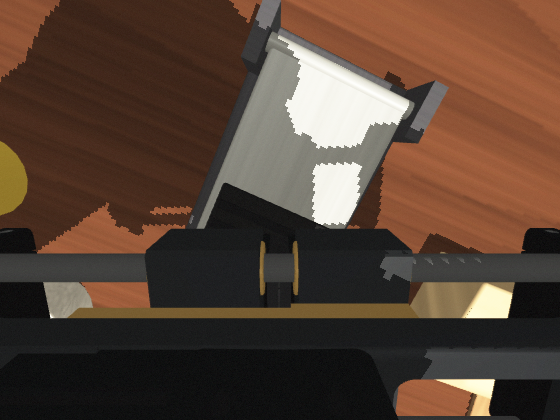

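Call:
step_arm(steps=[[0, 0, 2, 0, 0], [0, 0, 4, 0, 0], [0, 0, 5, 0, 0], [0, 0, 5, 0, 0], [0, 0, 5, 0, 0], [0, 0, 5, 0, 0]])

```text
clock: 4.32
ee_pos: [0.5413, -0.3489, 0.0504]
ee_rot: [0.98, 0.2, -0.001, 0.001]
contact_force: [-23.6, 10.8, 47.1]
finger_gap: 0.006
```

Call:
step_arm(steps=[[0, 0, -40, 0, 0], [0, 0, -80, 0, 0], [0, 0, -120, 0, 30], [0, 0, -160, 0, 60], [0, 0, -200, -7, 87], [0, 0, -240, -14, 87], [0, 0, -250, -21, 87], [0, 0, -250, -28, 87], [0, 0, -250, -35, 87], [0, 0, -250, -42, 87], [0, 0, -250, -49, 87], [0, 0, -250, -56, 87]])

```text
clock: 5.32
ee_pos: [0.542, -0.3481, 0.2954]
ee_rot: [0.769, 0.639, -0.0, 0.001]
contact_force: [-0.7, 0.8, 0.5]
finger_gap: 0.683
```

Run:
```python
from h import *
go((.632,-.010,.30),175.3)
```

```text
shift [348.9  26.7  -5.1] twist -95.8210998779141 cur [ 0.54201458 -0.34812452  0.29536264] head 79.48 gap 0.6828392704048313 F [-0.68809714  0.83079024  0.4655658 ] t 5.3167 j7 0.2272258148686699
```

Call:
step_arm(steps=[[40, 3, -5, -7, 87], [80, 6, -5, -14, 87], [120, 9, -5, -21, 87], [160, 12, -5, -28, 87], [200, 15, -5, -35, 87], [240, 18, -5, -42, 87], [280, 21, -5, -49, 87], [320, 24, -5, -56, 87], [349, 27, -5, -63, 87], [349, 27, -5, -70, 87], [349, 27, -5, -77, 87], [349, 27, -5, -84, 87]])

```text
clock: 6.32
ee_pos: [0.6346, -0.0097, 0.3]
ee_rot: [0.143, 0.99, -0.001, 0.0]
contact_force: [0.1, 0.1, -0.5]
finger_gap: 1.002
```

Run:
```python
from h import *
go((.632,-.010,.30),175.3)
snap("wrist","w3.png")
snap("scene","s3.png")
```

```text
shift [ 2.4 -1.   0. ] twist -11.73658003322987 cur [ 0.63457717 -0.00973472  0.30004766] head 163.56 gap 1.0017292828974798 F [ 0.08404371  0.12817511 -0.47748734] t 6.3167 j7 1.047677761601608
```

View pics/w3.png

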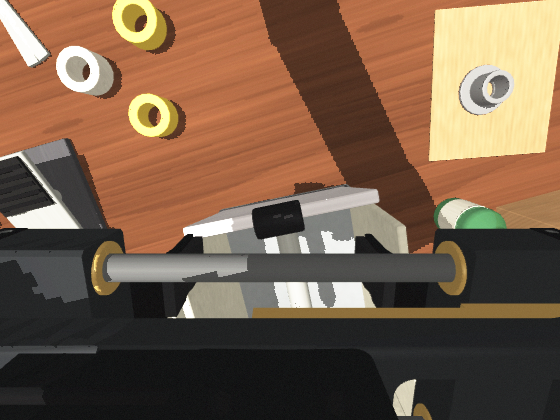

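View pics/s3.png

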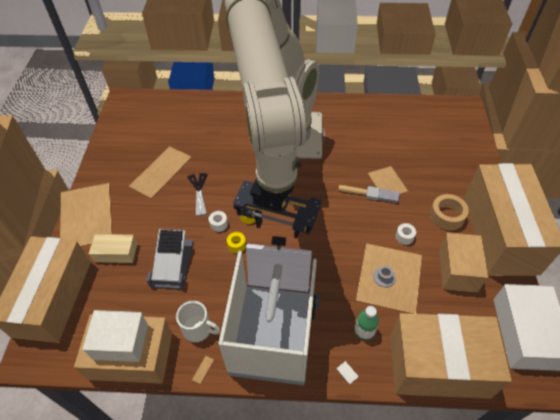

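Run:
```python
from h import *
p,d,M=snap("wrist");C=cloud(M,d)
m=(C[...,2]>.232)&(C[...,2]<.27)&(abs(C[...,0]-.632)<.05)&(abs(C[...,1]+.01)<.05)
P=C[m];print(np.percentile(P,[2,50,98],axis=0),len(P),cv2.minAreaRect(P[:,:2].astype(np.float32)))
print(r.mark_of("wrist","door_knob")[:1])
```

```text
[[ 0.61824214 -0.02692315  0.23753857]
 [ 0.62735219 -0.00977541  0.24800431]
 [ 0.64038708  0.00704829  0.25055073]] 1563 ((0.6302440166473389, -0.010290272533893585), (0.03602994233369827, 0.023691680282354355), 85.56546020507812)
[{'uv': [278.5, 218.8], 'score': 0.57}]
```

Call:
step_arm(steps=[[4, -1, 0, -7, 87], [4, 0, 10, -11.6, 87], [4, 0, 35, -11.6, 87], [4, 0, 60, -11.6, 87], [4, 0, 72, -11.6, 87], [4, 0, 72, -11.6, 87], [4, 0, 72, -11.6, 87]])

```text
clock: 7.1
ee_pos: [0.6308, -0.0077, 0.228]
ee_rot: [0.046, 0.999, -0.0, -0.0]
contact_force: [-0.4, -0.3, 0.1]
finger_gap: 0.999
```

Run:
```python
from h import *
go((.630,-.0103,.2275),175.4)
```

```text
shift [ 0.6 -2.7  0.5] twist -0.622818731698743 cur [ 0.63079482 -0.0076612   0.22802529] head 174.78 gap 0.9994551219876794 F [-0.43276646 -0.34824804  0.13158781] t 7.1 j7 1.2135157220662938
```

Call:
step_arm(steps=[[0.5, -2.5, 0.5, -0.6, 87], [0.5, -2.5, 0.5, -0.6, 60], [0.5, -2.5, 0.5, -0.6, 30], [0.5, -2.5, 0.5, -0.6, 25], [0.5, -2.5, 0.5, -0.6, 25], [0.5, -2.5, 0.5, -0.6, 25], [0.5, -2.5, 0.5, -0.6, 25], [0.5, -2.5, 0.5, -0.6, 25], [0.5, -2.5, 0.5, -0.6, 25]], force=40)

```text
clock: 7.85
ee_pos: [0.6301, -0.0096, 0.227]
ee_rot: [0.039, 0.999, -0.0, 0.0]
contact_force: [0.6, 0.8, 0.2]
finger_gap: 0.481
```

Run:
```python
from h import *
go((.630,-.0103,.2275),175.4)
for a in np.arange(.1,1.6,.1): print(round(a,2),round(195*(np.sin(a)-.0998),1),round(195*(.995-np.cos(a)),1))
```

```text
shift [ 0.1 -0.7 -0.5] twist 0.10802419724399215 cur [ 0.6301051  -0.00963008  0.22703863] head 175.51 gap 0.4814589220002863 F [0.5695737  0.78377587 0.15653739] t 7.85 j7 1.228893424691999
0.1 0.0 -0.0
0.2 19.3 2.9
0.3 38.2 7.7
0.4 56.5 14.4
0.5 74.0 22.9
0.6 90.6 33.1
0.7 106.2 44.9
0.8 120.4 58.2
0.9 133.3 72.8
1.0 144.6 88.7
1.1 154.3 105.6
1.2 162.3 123.4
1.3 168.4 141.9
1.4 172.7 160.9
1.5 175.1 180.2
```

Call:
step_arm(steps=[[0, 0, 0, 0, 25], [0, 0, 0, 0, 25], [0, 0, 0, 0, 25], [0, 0, 0, 0, 25]], force=40)

```text
clock: 8.18
ee_pos: [0.6301, -0.0091, 0.227]
ee_rot: [0.039, 0.999, 0.0, 0.0]
contact_force: [0.4, 2.6, -0.3]
finger_gap: 0.412
```

Gripped: a gap of 0.412 is 36 mm, the length of the bar. Now pulling the door down along its arc.

Call:
step_arm(steps=[[10, 0, 1, 0, 25], [19, 0, 3, 0, 25], [29, 0, 5, 0, 25], [38, 0, 7.5, 0, 25], [47, 0, 11, 0, 25], [56.5, 0, 14.5, 0, 25], [65, 0, 18.5, 0, 25], [74, 0, 23, 0, 25], [82.5, 0, 28, 0, 25], [90.5, 0, 33, 0, 25], [98.5, 0, 39, 0, 25], [106, 0, 45, 0, 25]])

```text
clock: 9.18
ee_pos: [0.5266, -0.0005, 0.1815]
ee_rot: [0.039, 0.999, 0.001, 0.003]
contact_force: [20.7, 4.7, -17.6]
finger_gap: 0.412
```

Run:
```python
from h import *
f=np.array([np.cos(.080),-np.sin(.080),0])
k0=np.array([.630,-.0098,.2275])
for a in (.7,1.0): go(k0-f*.195*(np.sin(a)-.0998)-np.array([0,0,.195*(.995-np.cos(a))]),175.4)
snap("scene","s4.png")
```

```text
shift [ 2.4 -1.  -1.2] twist 0.14542061511929205 cur [ 5.26613090e-01 -4.94658802e-04  1.81462419e-01] head 175.55 gap 0.41202215831085504 F [ 20.65928091   4.74392303 -17.62680934] t 9.1833 j7 1.2702246869046199
shift [41.1 -1.  42.4] twist 0.14542061511929205 cur [ 5.26613090e-01 -4.94658802e-04  1.81462419e-01] head 175.55 gap 0.41202215831085504 F [ 20.65928091   4.74392303 -17.62680934] t 9.1833 j7 1.2702246869046199
```

View pics/s4.png

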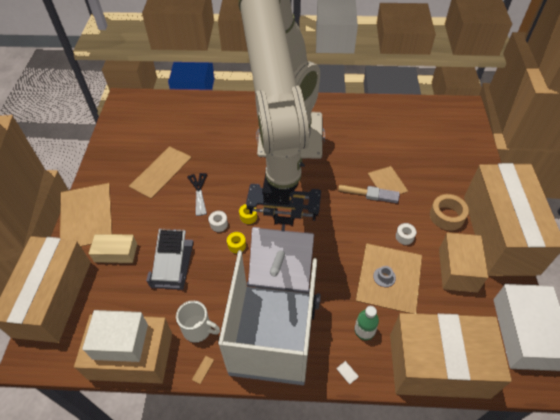

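Call:
step_arm(steps=[[7.5, 0, 6.5, 0, 25], [14, 0, 13, 0, 25], [21, 0, 20.5, 0, 25], [27, 0, 28, 0, 25], [33, 0, 36, 0, 25], [38.5, 0, 44, 0, 25], [43.5, 0, 52, 0, 25], [48, 0, 61, 0, 25], [52.5, 0, 69.5, 0, 25], [56, 0, 78.5, 0, 25], [59.5, 0, 88, 0, 25], [62, 0, 97, 0, 25]])

```text
clock: 10.23
ee_pos: [0.4649, 0.0046, 0.0858]
ee_rot: [0.039, 0.999, 0.001, 0.003]
contact_force: [7.2, 5.4, -1.4]
finger_gap: 0.403
```

Call:
step_arm(steps=[[2.5, 0, 10, 0, 25], [4.5, 0, 19, 0, 25], [6, 0, 29, 0, 25], [7, 0, 38, 0, 25], [7.5, 0, 47, 0, 25], [7.5, 0, 53, 0, 25], [7.5, 0, 55, 0, 25], [7.5, 0, 55, 0, 25]])

```text
clock: 10.9
ee_pos: [0.4574, 0.0052, 0.0322]
ee_rot: [0.039, 0.999, 0.0, 0.002]
contact_force: [-4.8, 4.7, 21.3]
finger_gap: 0.405
```

Run:
```python
from h import *
go((.455,.004,.034),175.4)
snap("scene","s5.png")
```

```text
shift [ 2.3 -1.4 -1.8] twist 0.16796025038232187 cur [0.45744977 0.00521151 0.03216814] head 175.57 gap 0.4049001539471318 F [-4.82052483  4.73238364 21.26141642] t 10.9 j7 1.172726589544486
```

View pics/s5.png

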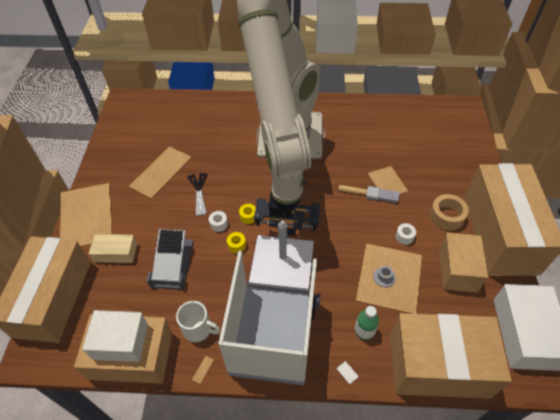

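Force is +21 N upward, so the door is on its stop, and the spindle stands upright at about (282,240). Next I release the knob and measure the spindle.

Call:
step_arm(steps=[[0, 0, -2, 0, 87], [0, 0, -2, 0, 87], [0, 0, -2, 0, 87], [0, 0, -2, 0, 87], [0, 0, -2, 0, 87], [0, 0, -2, 0, 87], [0, 0, -40, 0, 87], [0, 0, -80, 0, 87], [0, 0, -120, 0, 87], [0, 0, -160, 0, 87], [0, 0, -200, 0, 87], [0, 0, -240, 0, 87]])

```text
clock: 11.95
ee_pos: [0.4546, 0.0042, 0.2721]
ee_rot: [0.039, 0.999, -0.0, 0.0]
contact_force: [1.3, -0.3, -0.3]
finger_gap: 0.999
```

Run:
```python
from h import *
np.set_printoptions(precision=4,suppress=True)
for n in("scene","top","wrist"):
    p,d,M=snap(n,n+"6.png"); C=cloud(M,d)
    m=(abs(C[...,0]-.55)<.05)&(abs(C[...,1])<.05)&(C[...,2]>.075)&(C[...,2]<.24)
    P=C[m]; print(n,len(P))
    for z in np.arange(.08,.24,.02):
        Q=P[abs(P[:,2]-z)<.01]
        if len(Q)>5: print(round(z,2),np.median(Q,0),Q.min(0),Q.max(0),len(Q))
    for nm,c in dict(A=(.42,-.216),B=(.446,.373)).items(): print(n,nm,ring(C,c))
    print("keeper",ring(C,(.596,.297),zr=(.03,.05)))
    m=(abs(C[...,0]-.55)<.08)&(abs(C[...,1]+.0)<.07)&(C[...,2]>.04)&(C[...,2]<.07);P=C[m]
    if len(P): print("panel z",np.percentile(P[:,2],[5,50,95]),len(P))
    for x in r.mark_of(n,"spindle_base")[:2]: print(x, atz(M,*x["uv"],.051))
s=st();go((.55,0,.3),175.4)
```

```text
scene 275
0.08 [ 0.572  -0.0052  0.0846] [ 0.5626 -0.0142  0.0756] [0.5772 0.0059 0.0899] 21
0.1 [ 0.5713 -0.0037  0.1012] [ 0.5658 -0.0141  0.0901] [0.5764 0.006  0.1099] 30
0.12 [ 0.5713 -0.0023  0.1205] [ 0.565  -0.0138  0.1126] [0.5761 0.006  0.1292] 31
0.14 [ 0.5714 -0.0047  0.1381] [ 0.5626 -0.0135  0.1312] [0.5756 0.006  0.1494] 30
0.16 [ 0.5707 -0.0047  0.1609] [ 0.5623 -0.0163  0.1505] [0.5744 0.006  0.17  ] 39
0.18 [ 0.5711 -0.0031  0.1818] [ 0.5632 -0.0157  0.1716] [0.5753 0.0061 0.1898] 36
0.2 [ 0.5712 -0.0044  0.2014] [ 0.5585 -0.0157  0.1914] [0.5764 0.0061 0.2095] 40
0.22 [ 0.5664 -0.0044  0.2169] [ 0.5567 -0.0153  0.2105] [0.5736 0.006  0.2254] 48
scene A ((0.422, -0.2183, 0.0297, 0.0358), 165)
scene B ((0.4464, 0.3719, 0.0303, 0.0353), 180)
keeper ((0.594, 0.2963, 0.0223, 0.0367), 102)
panel z [0.0467 0.0511 0.0556] 1711
{'uv': [285.4, 255.0], 'score': 0.77} [0.5577 0.0037 0.051 ]
{'uv': [285.8, 229.0], 'score': 0.29} [0.4643 0.0011 0.051 ]
top 0
top A ((0.4205, -0.2161, 0.0278, 0.0366), 139)
top B ((0.4463, 0.374, 0.0282, 0.0354), 139)
keeper ((0.5953, 0.2979, 0.0212, 0.0372), 69)
panel z [0.0477 0.0515 0.0558] 70
wrist 541
0.1 [ 0.5575 -0.0042  0.1074] [ 0.5549 -0.0155  0.1011] [0.5597 0.0068 0.1095] 10
0.12 [ 0.5516 -0.0042  0.1224] [ 0.5493 -0.0152  0.11  ] [0.5586 0.0066 0.1295] 137
0.14 [ 0.5512 -0.0033  0.1403] [ 0.5492 -0.0159  0.1303] [0.5601 0.0069 0.1499] 202
0.16 [ 0.5507 -0.0033  0.1585] [ 0.5489 -0.0151  0.15  ] [0.5581 0.0063 0.1691] 192
wrist A ((0.4194, -0.2172, 0.0282, 0.0361), 1152)
wrist B ((0.4447, 0.3649, 0.0262, 0.0359), 537)
keeper (None, 0)
panel z [0.0497 0.0514 0.0528] 6165
{'uv': [281.2, 268.3], 'score': 0.63} [ 0.565  -0.0024  0.051 ]
shift [-95.4   3.5 -31.2] twist 0.10002003276116511 cur [0.4546 0.004  0.2689] head 175.5 gap 0.9964075402749308 F [-0.0228 -0.5049 -0.6412] t 12.25 j7 1.4241877713419255
```

View pics/top6.png

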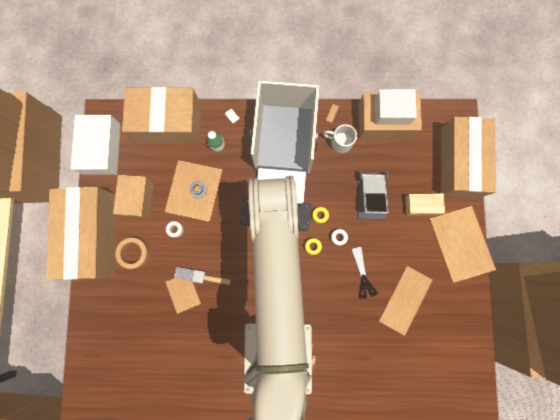

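View pics/scene6.png

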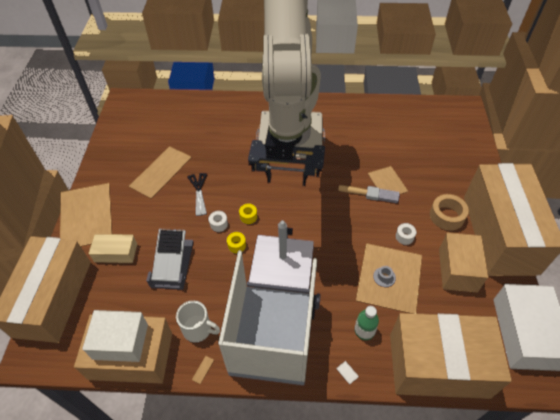

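Run:
```python
from h import *
np.set_printoptions(precision=4,suppress=True)
n="scene"
p,d,M=snap(n); C=cloud(M,d)
m=(C[...,0]>.42)&(C[...,0]<.485)&(abs(C[...,1])<.04)&(C[...,2]>.03)&(C[...,2]<.08)
P=C[m];print("knob",np.percentile(P,[3,50,97],axis=0),len(P))
m=(C[...,0]>.47)&(C[...,0]<.7)&(abs(C[...,1]-.0)<.11)&(C[...,2]>.045)&(C[...,2]<.06)
print("panel",cv2.minAreaRect(C[m][:,:2].astype(np.float32)),C[m].min(0),C[m].max(0))
t=r.trace(n,"spindle_base")
c=proj(M,(.561,-.004,.223)),proj(M,(.561,-.004,.051));print(c)
cv2.imwrite("pics/z6.png",cv2.resize(cv2.cvtColor(p,cv2.COLOR_RGB2BGR)[200:320,220:340],None,fx=5,fy=5,interpolation=cv2.INTER_CUBIC))
```

```text
knob [[0.4614 0.0048 0.0378]
 [0.4732 0.0115 0.0526]
 [0.4799 0.0204 0.0594]] 46
panel ((0.5864810943603516, -0.011638514697551727), (0.18214114010334015, 0.23503150045871735), 86.9104995727539) [ 0.4705 -0.1088  0.045 ] [0.6989 0.0822 0.06  ]
(array([282.2661, 221.8668]), array([282.7308, 255.8553]))
```

View pics/z6.png

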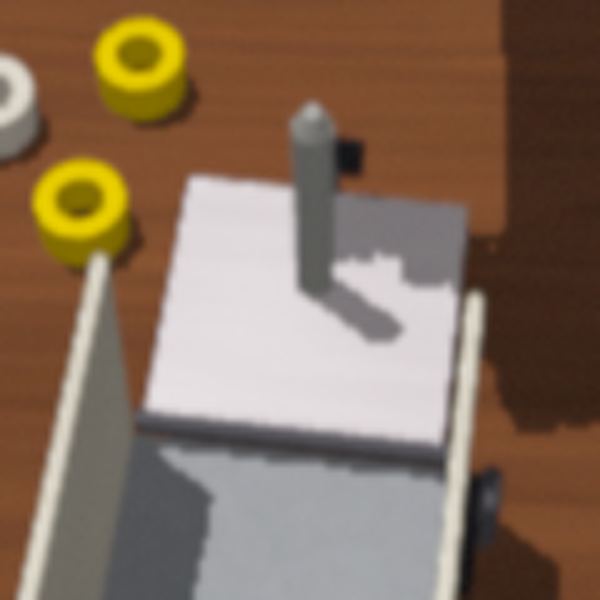

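Run:
```python
from h import *
go((.420,-.217,.12),90)
```

```text
shift [  16.7 -223.1  148.7] twist 85.51504008479168 cur [0.45446794 0.00407036 0.26873906] head 175.52 gap 0.998902524914589 F [ 0.16123203 -0.44038581  0.11079569] t 12.35 j7 1.4242736614244853
```

Call:
step_arm(steps=[[3, -40, 10, 7, 87], [6, -80, 30, 14, 87], [9, -120, 60, 21, 87], [12, -160, 90, 28, 87], [15, -200, 120, 35, 80], [17, -223, 148, 42, 80], [17, -223, 148, 49, 80], [17, -223, 148, 56, 80], [17, -223, 148, 63, 80], [17, -223, 148, 70, 80], [17, -223, 148, 77, 80], [17, -223, 148, 84, 80]])

```text
clock: 13.35
ee_pos: [0.4201, -0.2164, 0.1209]
ee_rot: [0.7, 0.714, -0.0, -0.001]
contact_force: [1.4, 0.2, 0.5]
finger_gap: 0.924
```

Run:
```python
from h import *
p,d,M=snap("wrist","w7.png");C=cloud(M,d)
print(ring(C,(.42,-.217)))
go((.420,-.217,.015),90)
```

```text
((0.4192, -0.2177, 0.0281, 0.0362), 2478)
shift [-7.000e-01  1.000e-01  1.059e+02] twist 0.637679479334281 cur [ 0.4201127  -0.21641452  0.12093556] head 90.64 gap 0.9207481919654491 F [ 0.14673833 -0.10008938 -0.11595596] t 13.4 j7 0.3257345899883424
```

View pics/w7.png

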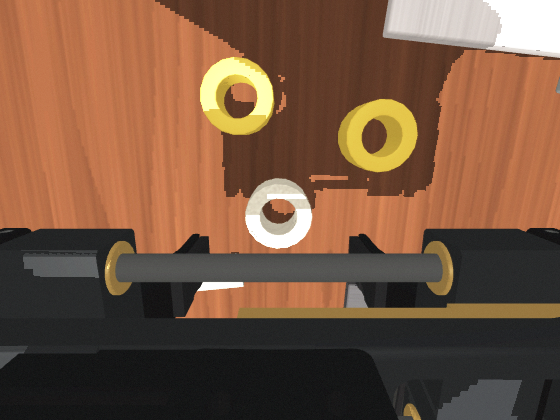

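Roll A (white, pixel (278,213)) is centred between the fingers. Going down.

Call:
step_arm(steps=[[-1.5, -0.5, 30, 0.5, 80], [-1.5, -0.5, 60, 0.5, 80], [-1.5, -0.5, 85, 0.5, 80], [-1.5, -0.5, 100, 0.5, 80], [-1.5, -0.5, 106, 0.5, 80], [-1.5, -0.5, 106, 0.5, 50], [-1.5, -0.5, 106, 0.5, 50], [-1.5, -0.5, 106, 0.5, 50], [-1.5, -0.5, 106, 0.5, 50], [-1.5, -0.5, 106, 0.5, 50], [-1.5, -0.5, 106, 0.5, 50], [-1.5, -0.5, 106, 0.5, 50]], force=20)

```text
clock: 14.4
ee_pos: [0.4206, -0.2187, 0.0168]
ee_rot: [0.701, 0.713, -0.0, 0.001]
contact_force: [-2.0, 0.1, 6.8]
finger_gap: 0.625
```

Call:
step_arm(steps=[[0, 0, 0, 0, 50], [0, 0, 0, 0, 50], [0, 0, -30, 0, 50], [0, 0, -70, 0, 50], [0, 0, -110, 0, 50], [0, 0, -150, 0, 50], [0, 0, -190, 0, 50], [0, 0, -230, 0, 50], [0, 0, -270, 0, 50], [0, 0, -280, 0, 50], [0, 0, -280, 0, 50]])

```text
clock: 15.32
ee_pos: [0.4215, -0.2188, 0.2993]
ee_rot: [0.701, 0.713, 0.0, 0.003]
contact_force: [1.4, 0.5, -1.7]
finger_gap: 0.624
```

Run:
```python
from h import *
p,d,M=snap("wrist","w8.png")
go((.561,-.0043,.295),90)
```

```text
shift [211.7 144.1   1.5] twist 1.0075990735516598 cur [ 0.42059636 -0.21854424  0.29658466] head 91.01 gap 0.6226792426989451 F [ 0.8463016  -0.16372008 -2.69962271] t 15.3667 j7 0.40996507954399664
```

View pics/w8.png

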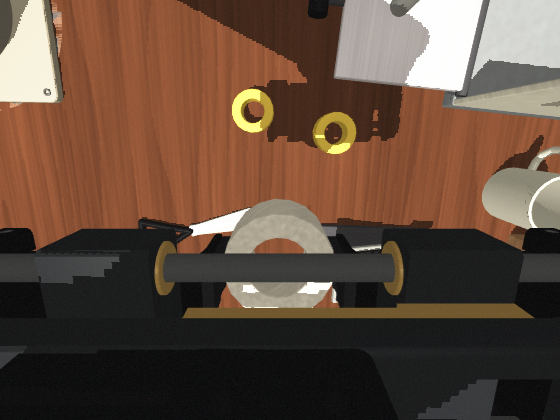

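Call:
step_arm(steps=[[36, 20, 0, 0, 50], [70, 40, 0, 0, 50], [105, 64, 0, 0, 50], [140, 88, 0, 0, 50], [175, 112, 0, 0, 50], [200, 130, 0, 0, 50], [211, 144, 0, 0.5, 50], [211, 144, 0, 1, 50], [211, 144, 0, 1, 50], [211, 144, 0, 1, 50]])

```text
clock: 16.2
ee_pos: [0.5596, -0.0057, 0.2943]
ee_rot: [0.707, 0.707, -0.001, -0.001]
contact_force: [0.5, 0.0, -1.7]
finger_gap: 0.627
```

Run:
```python
from h import *
p,d,M=snap("scene");C=cloud(M,d)
go((.561,-.005,.24),90)
cv2.imwrite("pics/z8.png",cv2.resize(cv2.cvtColor(p,cv2.COLOR_RGB2BGR)[150:300,210:360],None,fx=4,fy=4,interpolation=cv2.INTER_CUBIC))
z=st()["ee_pos"]; 
print(ring(C,(.561,-.004),.05,(z[2]+.012,z[2]+.03)))
print("proj roll centre expected",proj(M,z+[0,0,.002]))
```

```text
shift [ 1.1  1.4 54.8] twist -0.051342484231184926 cur [ 0.55970217 -0.00611708  0.29478833] head 89.95 gap 0.6237881141780175 F [ 0.05988364 -0.1383487  -0.9424149 ] t 16.25 j7 -0.1980487738020026
((0.5325, -0.0065, 0.0129, 0.3159), 41)
proj roll centre expected [281.22257725 204.45653293]
```

View pics/z8.png

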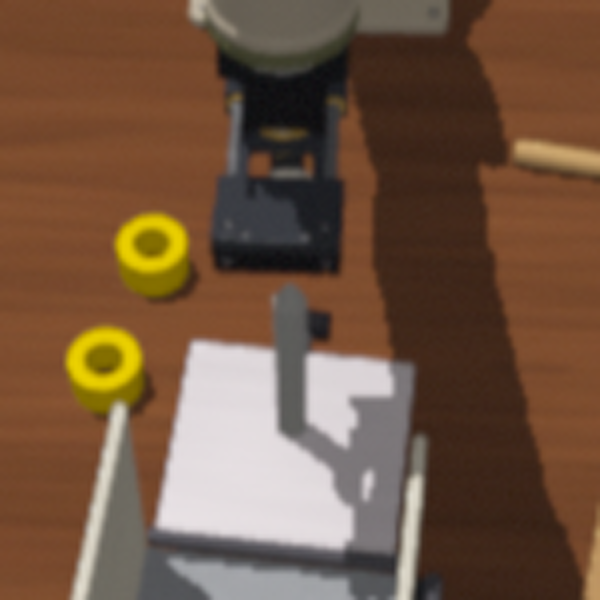

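Call:
step_arm(steps=[[0.5, 1.5, 20, 0, 50], [0.5, 1.5, 40, 0, 50], [0.5, 1.5, 50, 0, 50], [0.5, 1.5, 56, 0, 50], [0.5, 1.5, 60, 0, 50]])

```text
clock: 16.67
ee_pos: [0.5616, -0.0052, 0.2356]
ee_rot: [0.707, 0.707, -0.0, -0.0]
contact_force: [0.2, -0.4, -1.7]
finger_gap: 0.624
```

Run:
```python
from h import *
p,d,M=snap("wrist","w9.png")
p,d,M=snap("scene")
cv2.imwrite("pics/z9.png",cv2.resize(cv2.cvtColor(p,cv2.COLOR_RGB2BGR)[150:300,210:360],None,fx=4,fy=4,interpolation=cv2.INTER_CUBIC))
go((.561,-.005,.22),90)
```

```text
shift [-0.2 -0.9 16.1] twist -0.022127177416336963 cur [ 0.56192098 -0.00478202  0.23612242] head 89.98 gap 0.626335488375731 F [-0.96365518 -0.099117   -1.53374312] t 16.7667 j7 -0.21944351283049504
```

View pics/z9.png

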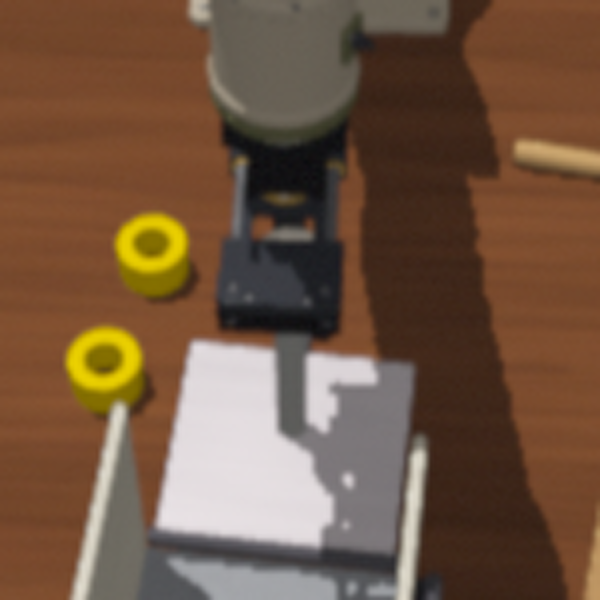

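View pics/w9.png

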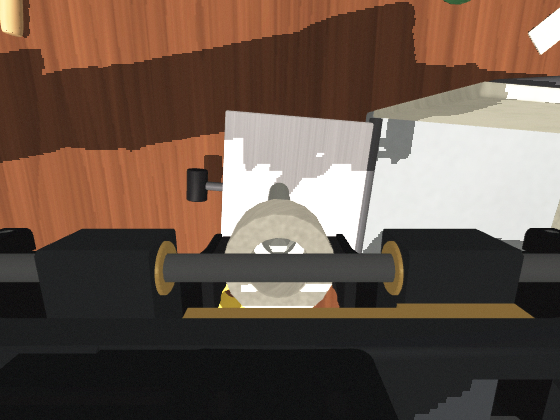

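The spindle tip shows inside the roll's hole at about (280,245), centred. Lowering further.

Call:
step_arm(steps=[[0, -0.5, 5, 0, 50], [0, -0.5, 10, 0, 50], [0, -0.5, 15, 0, 50], [0, -0.5, 20, 0, 50], [0, -0.5, 25, 0, 50], [0, -0.5, 25, 0, 50]])

```text
clock: 17.27
ee_pos: [0.561, -0.0045, 0.2098]
ee_rot: [0.707, 0.707, -0.001, -0.001]
contact_force: [0.1, -0.5, -0.6]
finger_gap: 0.627
```

Run:
```python
from h import *
p,d,M=snap("wrist","w10.png")
```

```text
(no output)
```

View pics/w10.png

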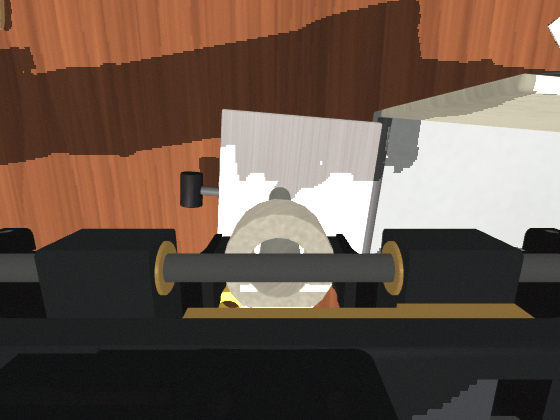

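Call:
step_arm(steps=[[0, 0, 10, 0, 50], [0, 0, 20, 0, 50], [0, 0, 25, 0, 50], [0, 0, 25, 0, 87], [0, 0, 25, 0, 87], [0, 0, 25, 0, 87], [0, 0, 25, 0, 87], [0, 0, 25, 0, 87], [0, 0, 0, 0, 87], [0, 0, -40, 0, 87], [0, 0, -80, 0, 87], [0, 0, -95, 0, 87]])

```text
clock: 18.32
ee_pos: [0.5629, -0.0038, 0.3119]
ee_rot: [0.707, 0.707, 0.002, 0.002]
contact_force: [0.7, 0.3, 1.0]
finger_gap: 0.995
```

Run:
```python
from h import *
p,d,M=snap("scene","s11.png");C=cloud(M,d)
cv2.imwrite("pics/z11.png",cv2.resize(cv2.cvtColor(p,cv2.COLOR_RGB2BGR)[150:300,210:360],None,fx=4,fy=4,interpolation=cv2.INTER_CUBIC))
print(ring(C,(.446,.373)),ring(C,(.595,.297),zr=(.03,.05)))
m=(np.hypot(C[...,0]-.561,C[...,1]+.004)<.045)&(C[...,2]>.06);P=C[m];print(np.percentile(P,[1,50,99],axis=0))
p,d,M=snap("top");C=cloud(M,d);print(ring(C,(.446,.373)),ring(C,(.595,.297),zr=(.03,.05)))
go((.446,.373,.30),90)
```

```text
((0.4462, 0.3727, 0.0301, 0.0351), 178) ((0.5959, 0.2966, 0.0218, 0.0376), 103)
[[ 0.51946636 -0.0441453   0.07373931]
 [ 0.58484342 -0.00200628  0.58060035]
 [ 0.60476624  0.03622389  0.70633316]]
((0.4465, 0.3743, 0.0281, 0.0357), 133) ((0.5951, 0.2984, 0.0215, 0.0368), 65)
shift [ 376.9 -117.     9.1] twist 0.010559585491023427 cur [ 0.56296281 -0.0039059   0.31004114] head 90.01 gap 0.9983903535174317 F [ 0.50373926  0.16965738 -0.3605684 ] t 18.4167 j7 -0.1988828771892606
```

View pics/s11.png

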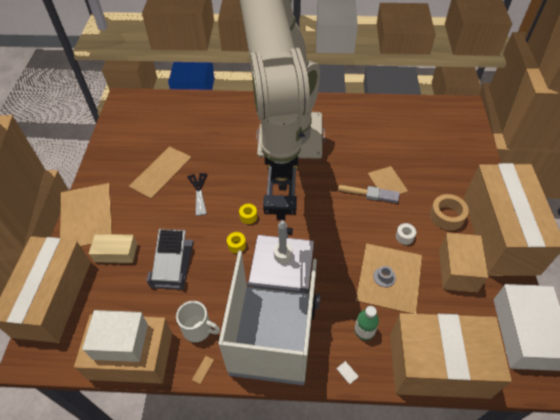

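View pics/z11.png

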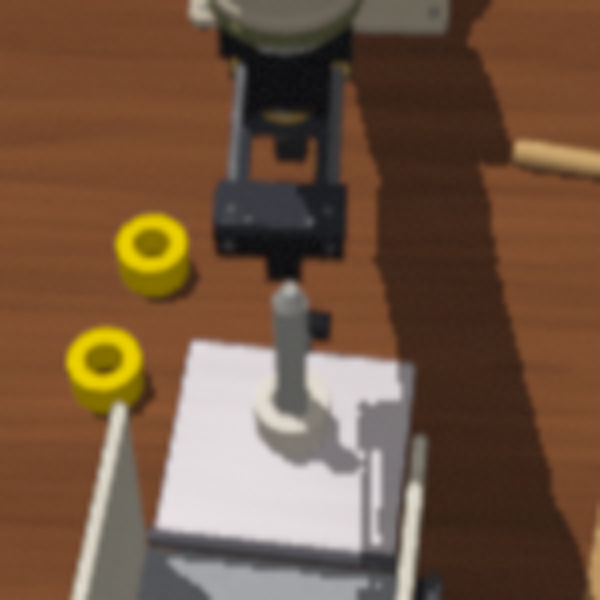

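Roll A sits at the spindle's foot. Next is roll B.

Call:
step_arm(steps=[[38, -12, 0, 0, 87], [76, -24, 0, 0, 80], [114, -36, 0, 0, 80], [152, -48, 0, 0, 80], [190, -59, 0, 0, 80], [228, -71, 30, 0, 80], [264, -83, 60, 0, 80], [300, -95, 90, 0, 80], [336, -105, 120, 0, 80], [360, -112, 150, 0, 80], [377, -117, 185, 0, 80], [377, -117, 190, 0, 80]])

```text
clock: 19.42
ee_pos: [0.4414, 0.3748, 0.1126]
ee_rot: [0.706, 0.709, -0.001, -0.001]
contact_force: [0.7, -0.5, 0.3]
finger_gap: 0.917
```

Run:
```python
from h import *
p,d,M=snap("wrist","w12.png");C=cloud(M,d)
q=ring(C,(.446,.373));print(q)
go((q[0][0],q[0][1],.015),90)
```

```text
((0.4444, 0.3734, 0.028, 0.0362), 2647)
shift [-0.8  5.6 93.9] twist 0.308412003006481 cur [0.43942701 0.37445444 0.10894704] head 90.31 gap 0.9179316316644369 F [-3.48959195 -1.18453331 -3.85187634] t 19.4667 j7 -1.070611221106354
```

View pics/w12.png

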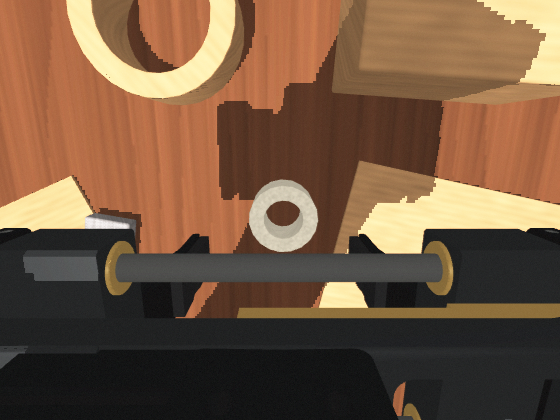

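Call:
step_arm(steps=[[0, 0, 0, 0, 80], [0, 0, 0, 0, 80]])

```text
clock: 19.63
ee_pos: [0.4448, 0.3722, 0.1164]
ee_rot: [0.707, 0.707, -0.0, 0.0]
contact_force: [1.0, 1.0, 1.7]
finger_gap: 0.918
```

Run:
```python
from h import *
p,d,M=snap("wrist");C=cloud(M,d)
q=ring(C,(.446,.373));print(q)
go((q[0][0],q[0][1],.015),90)
```

```text
((0.4445, 0.3733, 0.028, 0.0363), 2577)
shift [  1.2  -1.2 102.2] twist -0.056733403872129884 cur [0.44553687 0.37209203 0.11719408] head 89.94 gap 0.9198217314031873 F [0.23870491 1.61702389 0.82709849] t 19.6833 j7 -1.0641583882461436
```

Call:
step_arm(steps=[[1, -1, 30, 0, 80], [1, -1, 60, 0, 80], [1, -1, 85, 0, 80], [1, -1, 97, 0, 80], [1, -1, 102, 0, 80], [1, -1, 102, 0, 50], [1, -1, 102, 0, 50], [1, -1, 102, 0, 50], [1, -1, 102, 0, 50], [1, -1, 102, 0, 50], [1, -1, 102, 0, 50], [1, -1, 102, 0, 50]], force=20)

```text
clock: 20.68
ee_pos: [0.4442, 0.374, 0.0152]
ee_rot: [0.707, 0.707, 0.001, 0.0]
contact_force: [-1.9, -1.8, 6.7]
finger_gap: 0.649
```

Call:
step_arm(steps=[[0, 0, 0, 0, 50], [0, 0, 0, 0, 50], [0, 0, -30, 0, 50], [0, 0, -70, 0, 50], [0, 0, -110, 0, 50], [0, 0, -150, 0, 50], [0, 0, -190, 0, 50], [0, 0, -230, 0, 50], [0, 0, -270, 0, 50], [0, 0, -280, 0, 50], [0, 0, -280, 0, 50], [0, 0, -280, 0, 50]])

```text
clock: 21.68
ee_pos: [0.4434, 0.3736, 0.2937]
ee_rot: [0.707, 0.707, 0.0, 0.0]
contact_force: [-0.2, -0.2, -1.7]
finger_gap: 0.642
```

Run:
```python
from h import *
p,d,M=snap("wrist","w13.png")
go((.561,-.0045,.295),90)
```

```text
shift [-377.7  117.7   -2. ] twist 0.010645505328540139 cur [0.44318031 0.37313244 0.29263042] head 90.01 gap 0.6418570443427053 F [ 0.18491168  0.22590886 -2.45856558] t 21.7333 j7 -0.9797996310537864
```

View pics/w13.png

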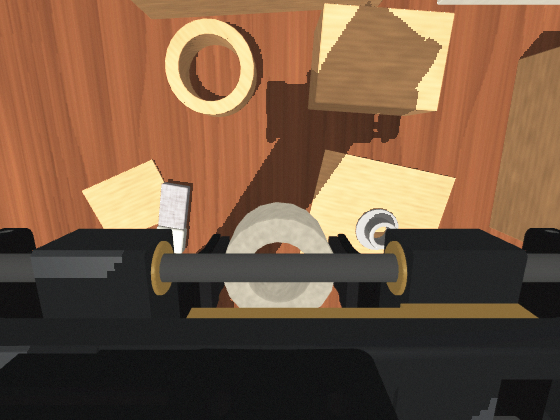

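Call:
step_arm(steps=[[-36, 11, 0, 0, 50], [-72, 22, 0, 0, 50], [-108, 34, 0, 0, 50], [-144, 45, 0, 0, 50], [-180, 56, 0, 0, 50], [-216, 67, 0, 0, 50], [-252, 79, 0, 0, 50], [-288, 90, 0, 0, 50], [-324, 101, 0, 0, 50], [-355, 111, 0, 0, 50], [-372, 116, 0, 0, 50], [-378, 117.5, 0, 0, 50]])

```text
clock: 22.73
ee_pos: [0.5609, -0.009, 0.2914]
ee_rot: [0.709, 0.705, -0.002, -0.001]
contact_force: [0.3, -0.7, -1.6]
finger_gap: 0.648
```

Call:
step_arm(steps=[[0, 0, 10, 0, 50], [0, 0, 20, 0, 50], [0, 0, 30, 0, 50], [0, 0, 30, 0, 50]])

```text
clock: 23.07
ee_pos: [0.5595, -0.0028, 0.261]
ee_rot: [0.706, 0.708, -0.001, -0.001]
contact_force: [-0.3, -0.3, -1.7]
finger_gap: 0.645
```

Run:
```python
from h import *
p,d,M=snap("wrist","w14.png")
go((.561,-.0045,.21),90)
p,d,M=snap("scene")
cv2.imwrite("pics/z14.png",cv2.resize(cv2.cvtColor(p,cv2.COLOR_RGB2BGR)[150:300,210:360],None,fx=4,fy=4,interpolation=cv2.INTER_CUBIC))
```

```text
shift [-1.5  1.2 52.4] twist 0.1375085335570816 cur [ 0.55995196 -0.0030471   0.26237267] head 90.14 gap 0.6507352863132313 F [ 0.09276322 -0.24567628 -0.37643974] t 23.1167 j7 -0.21153044845715244
```

View pics/w14.png

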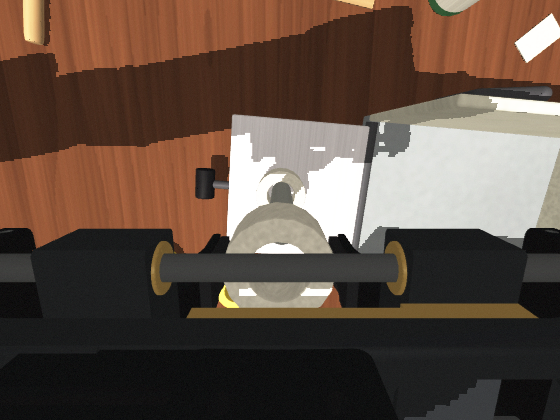

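View pics/z14.png

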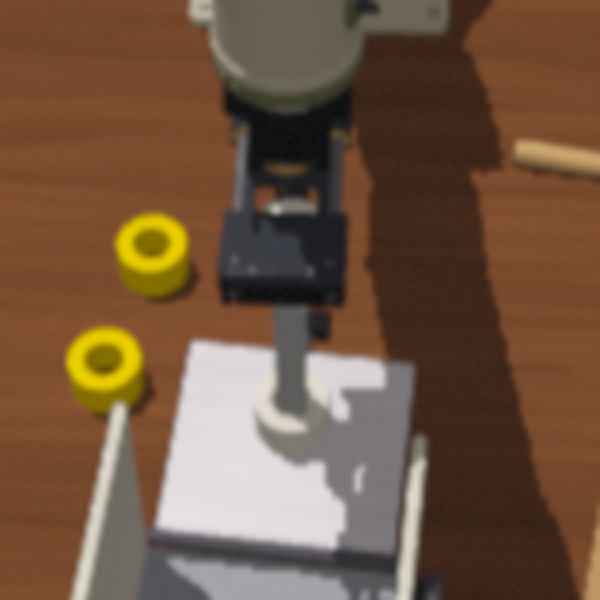

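The tip shows near the hole at about (280,250). I'll correct by 1 mm and lower.

Call:
step_arm(steps=[[-1, 1, 10, 0, 50], [-1, 1, 20, 0, 50], [-1, 1, 28, 0, 50], [-1, 1, 36, 0, 50], [-1, 1, 44, 0, 50], [-1, 1, 52, 0, 50], [-1, 1, 52, 0, 50]])

```text
clock: 23.75
ee_pos: [0.5612, -0.0055, 0.2101]
ee_rot: [0.707, 0.707, -0.001, -0.001]
contact_force: [0.4, -0.7, -1.0]
finger_gap: 0.648
```

Run:
```python
from h import *
p,d,M=snap("wrist","w15.png")
```

```text
(no output)
```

View pics/w15.png

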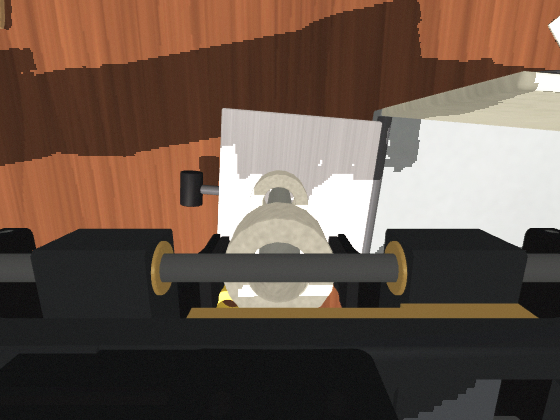

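Call:
step_arm(steps=[[0, 0, 10, 0, 50], [0, 0, 20, 0, 50], [0, 0, 25, 0, 50], [0, 0, 25, 0, 87], [0, 0, 25, 0, 87], [0, 0, 25, 0, 87], [0, 0, 25, 0, 87], [0, 0, 25, 0, 87], [0, 0, 0, 0, 87], [0, 0, -40, 0, 87], [0, 0, -80, 0, 87], [0, 0, -90, 0, 87]])

```text
clock: 24.8
ee_pos: [0.5638, -0.0047, 0.3086]
ee_rot: [0.707, 0.707, 0.003, 0.003]
contact_force: [-0.6, 1.1, 0.6]
finger_gap: 0.998
```

Run:
```python
from h import *
p,d,M=snap("scene","s16.png");C=cloud(M,d)
cv2.imwrite("pics/z16.png",cv2.resize(cv2.cvtColor(p,cv2.COLOR_RGB2BGR)[150:300,210:360],None,fx=4,fy=4,interpolation=cv2.INTER_CUBIC))
print(ring(C,(.595,.297),zr=(.03,.05)))
p,d,M=snap("top");C=cloud(M,d);print(ring(C,(.595,.297),zr=(.03,.05)))
go((.595,.2975,.30),90)
```

```text
((0.5959, 0.2951, 0.0226, 0.037), 106)
((0.5951, 0.2983, 0.0213, 0.0358), 68)
shift [302.5  31.7   5.3] twist 0.009109101470784253 cur [ 0.56332399 -0.00499065  0.30523061] head 90.01 gap 0.9990576429311395 F [-0.54050733 -1.32111267 -0.99323253] t 24.9 j7 -0.2003725008655488
```

View pics/s16.png

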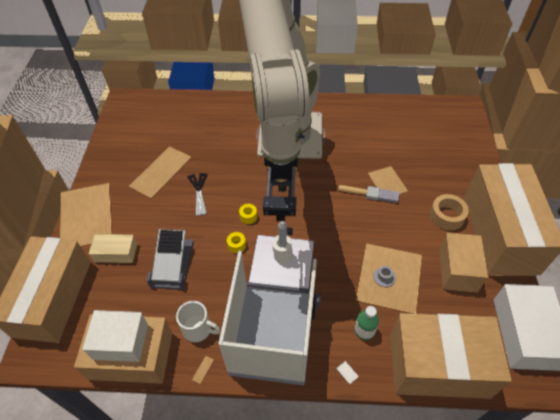

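View pics/z16.png

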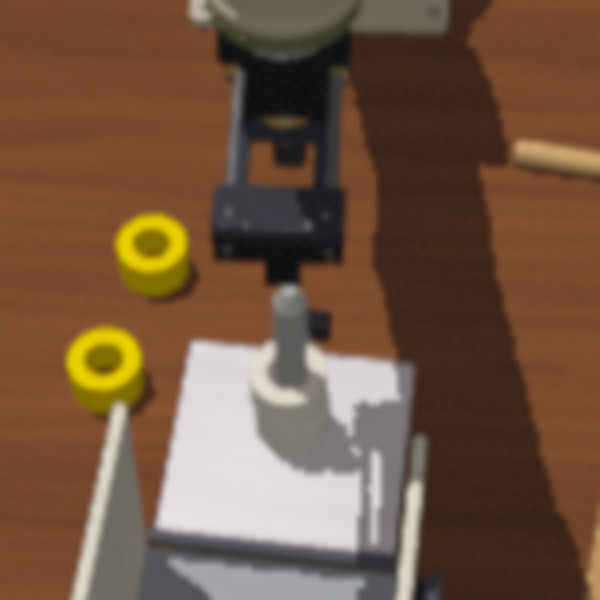

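Both rolls are on the spindle. Next is the keeper at (0.595, 0.297).

Call:
step_arm(steps=[[38, 4, 0, 0, 87], [76, 8, 0, 0, 70], [114, 12, 0, 0, 65], [152, 16, 0, 0, 65], [190, 20, 30, 0, 65], [225, 24, 60, 0, 65], [260, 28, 100, 0, 65], [290, 31, 140, 0, 65], [302, 32, 175, 0, 65], [302, 32, 185, 0, 65], [302, 32, 185, 0, 65], [302, 32, 185, 0, 65]])

```text
clock: 25.9
ee_pos: [0.5925, 0.2965, 0.1147]
ee_rot: [0.706, 0.708, -0.002, -0.001]
contact_force: [0.4, 0.8, 0.2]
finger_gap: 0.747
```

Run:
```python
from h import *
p,d,M=snap("wrist","w17.png");C=cloud(M,d)
q=ring(C,(.595,.2975),zr=(.03,.05));print(q)
m=(C[...,2]>.0075)&(C[...,2]<.014)&(np.hypot(C[...,0]-.595,C[...,1]-.2975)<.05);P=C[m]
print("flange",cv2.minEnclosingCircle(P[:,:2].astype(np.float32)))
go((q[0][0],q[0][1],.022),90)
for n in ("scene","top"):
    r.snapshot(n); print(n,[(x["uv"],x["score"]) for x in r.spot_in(n,"roll1")])
```

```text
((0.5938, 0.2975, 0.0209, 0.0381), 1274)
flange ((0.5937444567680359, 0.2976052463054657), 0.032874539494514465)
shift [ 1.3 -0.1 95.1] twist 0.011177222003794895 cur [0.59393225 0.2962064  0.11706044] head 90.01 gap 0.745723538055127 F [-0.53614712  0.50881008  0.3100089 ] t 25.95 j7 -0.8184551564352333
scene [([278.5, 249.2], 0.8), ([233.8, 239.7], 0.79), ([248.5, 211.6], 0.66), ([283.2, 261.7], 0.62)]
top [([374.0, 194.2], 0.7), ([307.5, 241.0], 0.5), ([322.1, 212.4], 0.44)]
```

View pics/w17.png

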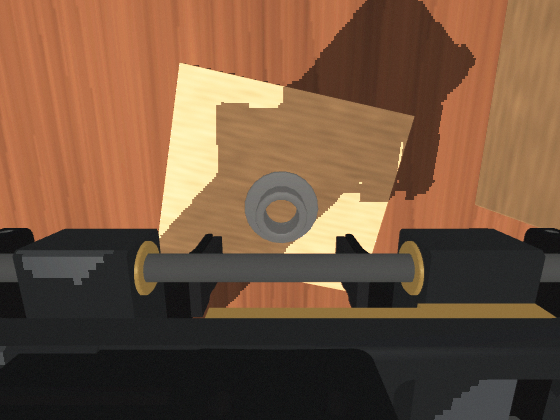

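Call:
step_arm(steps=[[1, 0, 30, 0, 65], [1, 0, 60, 0, 65], [1, 0, 80, 0, 65], [1, 0, 90, 0, 65], [1, 0, 94, 0, 65], [1, 0, 94, 0, 35], [1, 0, 94, 0, 35], [1, 0, 94, 0, 35], [1, 0, 94, 0, 35], [1, 0, 94, 0, 35], [1, 0, 94, 0, 35], [1, 0, 94, 0, 35]], force=20)

```text
clock: 27.15
ee_pos: [0.5946, 0.2979, 0.0242]
ee_rot: [0.707, 0.707, 0.001, 0.0]
contact_force: [-1.0, -0.9, 6.1]
finger_gap: 0.473
```

Run:
```python
from h import *
go((.5938,.2975,.022),90)
```

```text
shift [-0.4 -0.8  2.2] twist -0.002396617403576329 cur [0.59456229 0.2979045  0.02417004] head 90.0 gap 0.4726272963939213 F [-1.0122004  -0.93218115  6.14299968] t 27.15 j7 -0.8650157549533125
```

Call:
step_arm(steps=[[0, 0, 0, 0, 35], [0, 0, -20, 0, 35], [0, 0, -60, 0, 35], [0, 0, -100, 0, 35], [0, 0, -140, 0, 35], [0, 0, -180, 0, 35], [0, 0, -220, 0, 35], [0, 0, -260, 0, 35], [0, 0, -275, 0, 35], [0, 0, -275, 0, 35], [0, 0, -275, 0, 35]])

```text
clock: 28.07
ee_pos: [0.5941, 0.2979, 0.2985]
ee_rot: [0.707, 0.707, 0.001, 0.0]
contact_force: [-0.6, -0.0, -1.9]
finger_gap: 0.472
```

Run:
```python
from h import *
p,d,M=snap("wrist","w18.png")
go((.5612,-.0045,.295),90)
```

```text
shift [-301.9  -32.6    2.3] twist 0.01558581352770716 cur [0.59376392 0.29741928 0.29705253] head 90.02 gap 0.47656401499604895 F [-0.58085181  0.08451268 -2.26551798] t 28.1167 j7 -0.7579993927025063
```

View pics/w18.png

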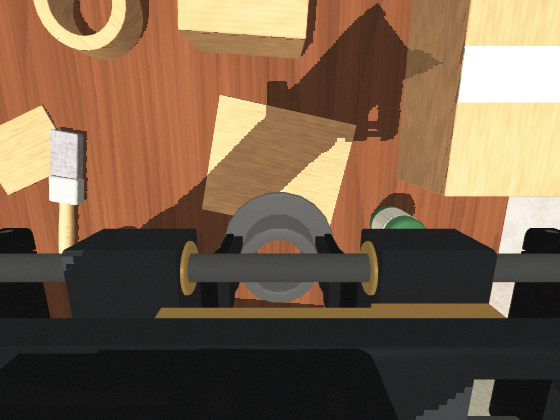

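Call:
step_arm(steps=[[-36, -4, 0, 0, 35], [-72, -8, 0, 0, 35], [-108, -12, 0, 0, 35], [-144, -16, 0, 0, 35], [-180, -20, 0, 0, 35], [-216, -24, 0, 0, 35], [-250, -27, 0, 0, 35], [-280, -30, 0, 0, 35], [-296, -32, 0, 0, 35], [-302, -32.5, 0, 0, 35], [-302, -32.5, 0, 0, 35], [-302, -32.5, 0, 0, 35]])

```text
clock: 29.12
ee_pos: [0.5612, -0.0032, 0.2972]
ee_rot: [0.707, 0.707, -0.0, -0.001]
contact_force: [0.2, -0.3, -1.5]
finger_gap: 0.474
```

Call:
step_arm(steps=[[0, 0, 15, 0, 35], [0, 0, 30, 0, 35], [0, 0, 40, 0, 35], [0, 0, 45, 0, 35], [0, 0, 45, 0, 35], [0, 0, 45, 0, 35]])

```text
clock: 29.62
ee_pos: [0.5616, -0.0036, 0.2533]
ee_rot: [0.707, 0.708, 0.0, -0.0]
contact_force: [-0.5, -0.5, -0.3]
finger_gap: 0.477
```

Run:
```python
from h import *
p,d,M=snap("wrist","w19.png")
go((.5612,-.0045,.21),90)
p,d,M=snap("scene")
cv2.imwrite("pics/z19.png",cv2.resize(cv2.cvtColor(p,cv2.COLOR_RGB2BGR)[150:300,210:360],None,fx=4,fy=4,interpolation=cv2.INTER_CUBIC))
```

```text
shift [-0.7 -0.7 43.7] twist 0.04574328311099407 cur [ 0.56183515 -0.00383122  0.25368586] head 90.05 gap 0.4751089043356055 F [-0.45288425  0.07670212 -0.28262687] t 29.6667 j7 -0.21811576538940577
```

View pics/w19.png

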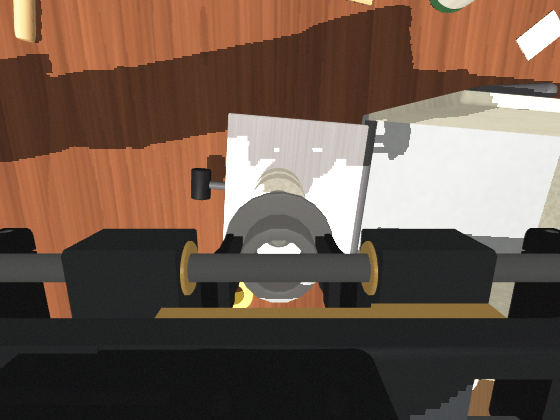

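View pics/z19.png

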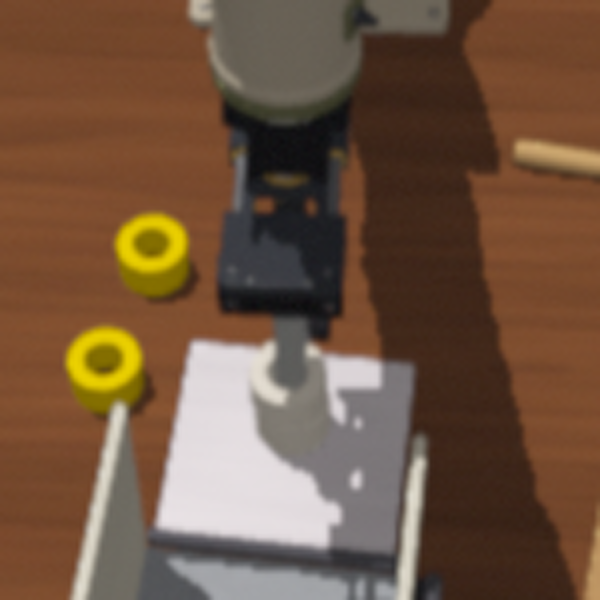

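Call:
step_arm(steps=[[-0.5, -0.5, 8, 0, 35], [-0.5, -0.5, 14, 0, 35], [-0.5, -0.5, 20, 0, 35], [-0.5, -0.5, 26, 0, 35], [-0.5, -0.5, 32, 0, 35], [-0.5, -0.5, 38, 0, 35], [-0.5, -0.5, 44, 0, 35], [-0.5, -0.5, 44, 0, 35]])

```text
clock: 30.38
ee_pos: [0.5604, -0.005, 0.2076]
ee_rot: [0.707, 0.707, -0.001, -0.001]
contact_force: [-0.0, 0.2, -0.7]
finger_gap: 0.473
```

Run:
```python
from h import *
p,d,M=snap("wrist","w20.png")
```

```text
(no output)
```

View pics/w20.png

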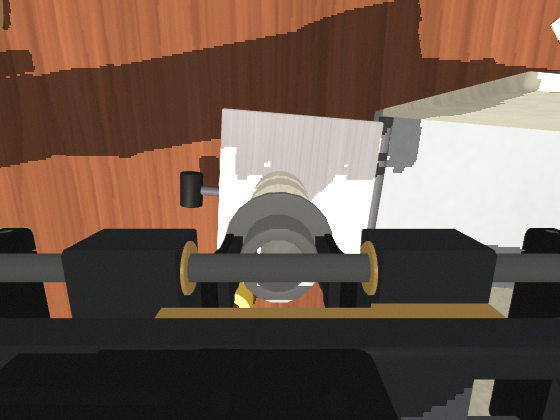

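Threaded, with no contact force. Lowering a bit more, then releasing.

Call:
step_arm(steps=[[0, 0, 10, 0, 35], [0, 0, 20, 0, 35], [0, 0, 25, 0, 35], [0, 0, 25, 0, 80], [0, 0, 25, 0, 87], [0, 0, 25, 0, 87], [0, 0, 25, 0, 87], [0, 0, 25, 0, 87], [0, 0, 0, 0, 87], [0, 0, -40, 0, 87], [0, 0, -80, 0, 87], [0, 0, -100, 0, 87]])

```text
clock: 31.43
ee_pos: [0.562, -0.0044, 0.3141]
ee_rot: [0.707, 0.707, 0.002, 0.002]
contact_force: [0.5, 0.6, 0.2]
finger_gap: 0.984
```

Run:
```python
from h import *
p,d,M=snap("scene","s21.png")
cv2.imwrite("pics/z21.png",cv2.resize(cv2.cvtColor(p,cv2.COLOR_RGB2BGR)[150:300,210:360],None,fx=4,fy=4,interpolation=cv2.INTER_CUBIC))
go((.466,.004,.30),175.4)
C=cloud(M,d)
m=(C[...,0]>.44)&(C[...,0]<.49)&(abs(C[...,1]-.004)<.03)&(C[...,2]>.03)&(C[...,2]<.07)
P=C[m];print(np.percentile(P,[3,50,97],axis=0))
```

```text
shift [  8.3 -97.1  15.7] twist -85.38686710011865 cur [ 0.56292099 -0.00424632  0.31653342] head 90.01 gap 0.9874772796433808 F [-0.01815357  0.29502338  1.86432696] t 31.4833 j7 -0.2009164267414539
[[0.4613987  0.00479796 0.04158354]
 [0.47132425 0.01424588 0.05392807]
 [0.47955612 0.0204664  0.05996877]]
```

View pics/z21.png

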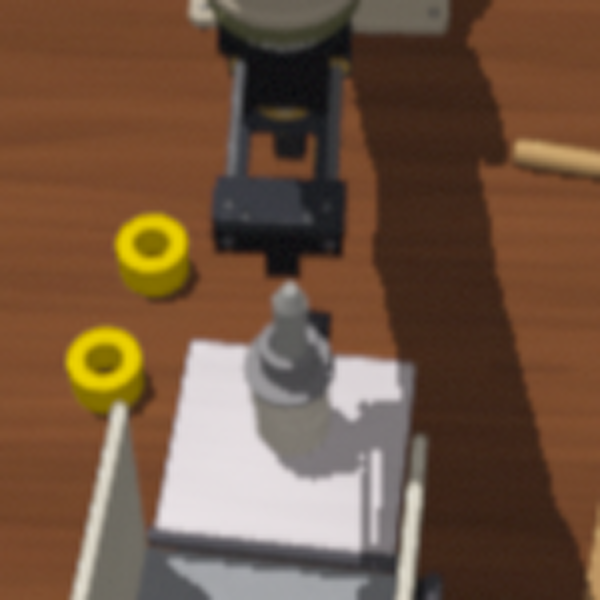

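Call:
step_arm(steps=[[0, -30, 0, -7, 87], [3, -60, 0, -14, 87], [8, -97, 15, -21, 87], [8, -97, 15, -28, 87], [8, -97, 15, -35, 87], [8, -97, 15, -42, 87], [8, -97, 15, -49, 87], [8, -97, 15, -56, 87], [8, -97, 15, -63, 87], [8, -97, 15, -70, 87], [8, -97, 15, -77, 87], [8, -97, 15, -84, 87]])

```text
clock: 32.48
ee_pos: [0.4641, 0.0032, 0.2942]
ee_rot: [0.049, 0.999, -0.0, 0.0]
contact_force: [-0.1, -0.4, 0.3]
finger_gap: 0.997
```

Run:
```python
from h import *
p,d,M=snap("wrist","w22.png");C=cloud(M,d)
m=(C[...,0]>.43)&(C[...,0]<.482)&(abs(C[...,1]-.004)<.03)&(C[...,2]>.035)&(C[...,2]<.07)
P=C[m];print(np.percentile(P,[2,50,98],axis=0),len(P),cv2.minAreaRect(P[:,:2].astype(np.float32)))
go((.466,.004,.034),175.4)
```

```text
[[ 0.4544961  -0.013217    0.04600707]
 [ 0.46509065  0.00334757  0.05523522]
 [ 0.48005763  0.02061747  0.05811436]] 496 ((0.468279093503952, 0.003454050049185753), (0.03490833938121796, 0.02706034667789936), 84.80565643310547)
shift [ -1.7   1.1 260.2] twist -0.4911955429935233 cur [0.46407739 0.0031889  0.29421164] head 174.91 gap 0.9997608421032431 F [-0.06030655 -0.7657718  -0.15718336] t 32.5333 j7 1.4062503505240425
```

View pics/w22.png

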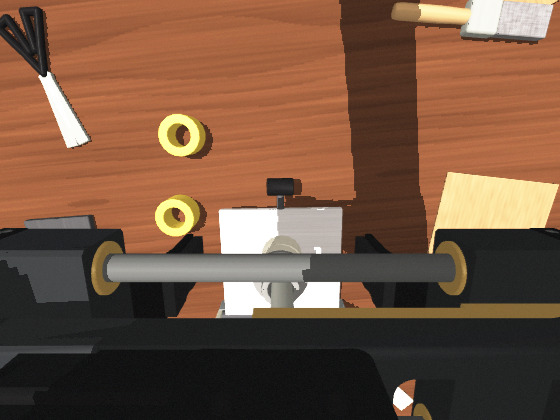

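Call:
step_arm(steps=[[-2, 0.5, 40, -0.5, 87], [-2, 0.5, 80, -0.5, 87], [-2, 0.5, 120, -0.5, 87], [-2, 0.5, 155, -0.5, 87], [-2, 0.5, 190, -0.5, 87], [-2, 0.5, 220, -0.5, 87], [-2, 0.5, 240, -0.5, 87], [-2, 0.5, 254, -0.5, 87], [-2, 0.5, 260, -0.5, 87], [-2, 0.5, 260, -0.5, 87]])

```text
clock: 33.37
ee_pos: [0.4654, 0.0035, 0.0332]
ee_rot: [0.049, 0.999, 0.0, -0.001]
contact_force: [-0.2, 0.2, 1.1]
finger_gap: 0.996
```

Run:
```python
from h import *
go((.4665,.0035,.034),175.4)
```

```text
shift [-1.1  0.1 -0.8] twist -0.9940484309700537 cur [0.46539744 0.0035006  0.0331601 ] head 174.41 gap 0.9964288268896753 F [-0.17526211  0.16594281  1.05661591] t 33.3667 j7 1.1445787002606742
```

Call:
step_arm(steps=[[-1, 0, -0.5, -1, 50], [-1, 0, -0.5, -1, 25], [-1, 0, -0.5, -1, 25], [-1, 0, -0.5, -1, 25], [-1, 0, -0.5, -1, 25], [-1, 0, -0.5, -1, 25], [-1, 0, -0.5, -1, 25], [-1, 0, -0.5, -1, 25], [-1, 0, -0.5, -1, 25], [-1, 0, -0.5, -1, 25], [-1, 0, -0.5, -1, 25], [-1, 0, -0.5, -1, 25]], force=45)

```text
clock: 34.37
ee_pos: [0.4672, 0.0045, 0.0346]
ee_rot: [0.039, 0.999, 0.001, 0.0]
contact_force: [0.2, 5.2, -0.1]
finger_gap: 0.405
```

Run:
```python
from h import *
go((.4665,.0035,.034),175.4)
for a in np.arange(1.57,.05,-.07): print(round(a,2),round(-195*(1-np.sin(a)),1),round(-195*(np.cos(a)),1))
```

```text
shift [ 0.6 -1.   0.6] twist 0.1500617324269342 cur [0.46716885 0.00446546 0.03456733] head 175.55 gap 0.4048150234284607 F [ 0.23322478  5.15691418 -0.13278729] t 34.3667 j7 1.1628877382058853
1.57 -0.0 -0.2
1.5 -0.5 -13.8
1.43 -1.9 -27.4
1.36 -4.3 -40.8
1.29 -7.6 -54.0
1.22 -11.9 -67.0
1.15 -17.0 -79.7
1.08 -23.0 -91.9
1.01 -29.9 -103.7
0.94 -37.5 -115.0
0.87 -46.0 -125.7
0.8 -55.1 -135.9
0.73 -65.0 -145.3
0.66 -75.4 -154.0
0.59 -86.5 -162.0
0.52 -98.1 -169.2
0.45 -110.2 -175.6
0.38 -122.7 -181.1
0.31 -135.5 -185.7
0.24 -148.6 -189.4
0.17 -162.0 -192.2
0.1 -175.5 -194.0
```

Call:
step_arm(steps=[[0, 0, -6, 0, 25], [-0.5, 0, -14, 0, 25], [-1, 0, -20, 0, 25], [-2, 0, -27.5, 0, 25], [-3, 0, -34, 0, 25], [-4.5, 0, -41, 0, 25], [-6, 0, -47.5, 0, 25], [-7.5, 0, -54, 0, 25], [-10, 0, -61, 0, 25], [-12, 0, -67, 0, 25], [-14.5, 0, -73.5, 0, 25], [-17, 0, -79.5, 0, 25]])

```text
clock: 35.37
ee_pos: [0.4827, 0.0032, 0.1133]
ee_rot: [0.039, 0.999, 0.001, -0.001]
contact_force: [0.2, 5.4, -9.0]
finger_gap: 0.407
```

Run:
```python
from h import *
p,d,M=snap("scene","s23.png")
cv2.imwrite("pics/z23.png",cv2.resize(cv2.cvtColor(p,cv2.COLOR_RGB2BGR)[150:330,190:370],None,fx=3.3,fy=3.3,interpolation=cv2.INTER_CUBIC))
print(st()["contact_force"],st()["ee_pos"])
```

```text
[-2.76595769  5.5996577  -1.3998815 ] [0.48322137 0.00314395 0.11424074]
```

View pics/z23.png

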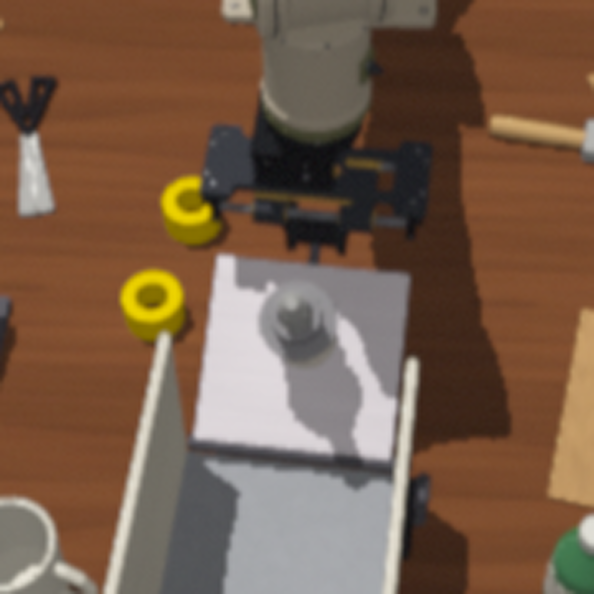

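Call:
step_arm(steps=[[-6, 0, -12, 0, 25], [-13, 0, -24, 0, 25], [-20.5, 0, -35.5, 0, 25], [-29, 0, -46, 0, 25], [-38, 0, -56, 0, 25], [-48, 0, -65.5, 0, 25], [-58.5, 0, -74.5, 0, 25], [-69.5, 0, -82.5, 0, 25], [-81, 0, -89.5, 0, 25], [-93, 0, -96, 0, 25], [-99, 0, -99, 0, 25], [-105.5, 0, -101.5, 0, 25]])

```text
clock: 36.42
ee_pos: [0.5885, -0.0056, 0.2153]
ee_rot: [0.039, 0.999, 0.0, -0.001]
contact_force: [-6.5, 2.9, 3.6]
finger_gap: 0.409
```

Run:
```python
from h import *
p,d,M=snap("scene","s24.png")
cv2.imwrite("pics/z24.png",cv2.resize(cv2.cvtColor(p,cv2.COLOR_RGB2BGR)[150:330,190:370],None,fx=3.3,fy=3.3,interpolation=cv2.INTER_CUBIC))
print(st()["contact_force"],st()["ee_pos"])
```

```text
[-3.08647128  1.54152033  4.410269  ] [ 0.58958071 -0.00565428  0.21575893]
```

View pics/z24.png

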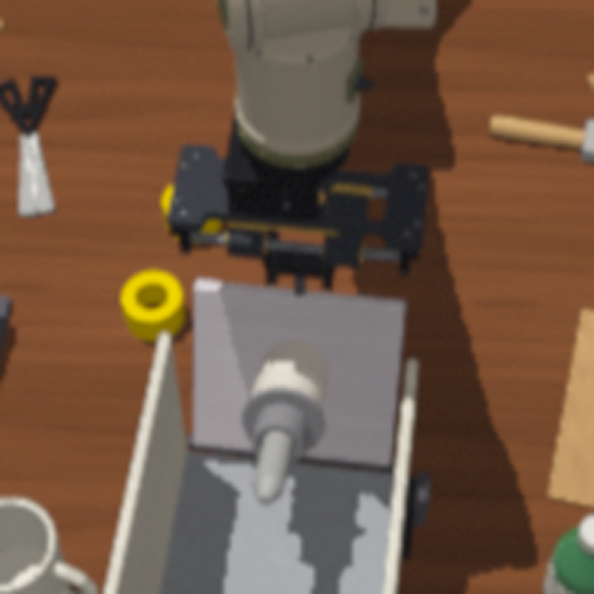

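Call:
step_arm(steps=[[-7, 0, -2.5, 0, 25], [-13, 0, -4.5, 0, 25], [-20, 0, -6.5, 0, 25], [-26, 0, -8.5, 0, 25], [-33, 0, -10, 0, 25], [-39.5, 0, -11, 0, 25], [-46, 0, -12, 0, 25], [-53, 0, -13, 0, 25], [-53, 0, -13, 0, 25]])

```text
clock: 37.22
ee_pos: [0.6433, -0.0101, 0.2287]
ee_rot: [0.039, 0.999, 0.0, 0.001]
contact_force: [1.4, 3.6, 1.6]
finger_gap: 0.409
```

Call:
step_arm(steps=[[-2, 0, 0, 0, 25], [-4, 0, 0, 0, 25], [-4, 0, 0, 0, 25], [-4, 0, 0, 0, 25]])

```text
clock: 37.55
ee_pos: [0.6456, -0.0103, 0.2289]
ee_rot: [0.039, 0.999, 0.0, -0.0]
contact_force: [-5.2, 3.7, 5.3]
finger_gap: 0.409
```

Call:
step_arm(steps=[[-2, 0, 0, 0, 25], [-4, 0, 0, 0, 25], [-4, 0, 0, 0, 25], [-4, 0, 0, 0, 25]])

```text
clock: 37.88
ee_pos: [0.6457, -0.0103, 0.2288]
ee_rot: [0.039, 0.999, -0.001, -0.005]
contact_force: [-29.9, 3.7, 17.7]
finger_gap: 0.41
```

Call:
step_arm(steps=[[-2, 0, 0, 0, 25], [-3, 0, 0, 0, 25], [-3, 0, 0, 0, 25], [-3, 0, 0, 0, 25]])

```text
clock: 38.22
ee_pos: [0.6458, -0.0103, 0.2287]
ee_rot: [0.038, 0.999, -0.001, -0.008]
contact_force: [-46.6, 3.9, 25.3]
finger_gap: 0.411
```

The door is hard on its stop: it doesn't move as the force rises. Unloading and releasing.

Call:
step_arm(steps=[[6, 0, 0, 0, 25], [6, 0, 0, 0, 60], [6, 0, 0, 0, 87], [6, 0, 0, 0, 87], [6, 0, 0, 0, 87], [6, 0, 0, 0, 87], [6, 0, 0, 0, 87], [6, 0, -30, 0, 87], [6, 0, -60, 0, 87], [6, 0, -80, 0, 87], [6, 0, -80, 0, 87]])

```text
clock: 39.13
ee_pos: [0.6484, -0.0104, 0.3134]
ee_rot: [0.039, 0.999, 0.0, 0.003]
contact_force: [1.4, 0.4, 0.6]
finger_gap: 0.982
```

Run:
```python
from h import *
p,d,M=snap("scene","s25.png");C=cloud(M,d)
cv2.imwrite("pics/z25.png",cv2.resize(cv2.cvtColor(p,cv2.COLOR_RGB2BGR)[150:330,190:370],None,fx=3.3,fy=3.3,interpolation=cv2.INTER_CUBIC))
m=(abs(C[...,1]+.01)<.075)&(C[...,0]>.60)&(C[...,0]<.69)&(C[...,2]>.07)&(C[...,2]<.2)
P=C[m]
for _ in range(8):
    A=np.c_[P[:,1],P[:,2],np.ones(len(P))];k=np.linalg.lstsq(A,P[:,0],rcond=None)[0];e=abs(A@k-P[:,0]);P=P[e<max(.003,2*np.median(e))]
print("lean",k,len(P))
p,d,M=snap("wrist","w25.png");C=cloud(M,d)
m=(C[...,2]>.232)&(C[...,2]<.27)&(abs(C[...,0]-.64)<.05)&(abs(C[...,1]+.01)<.05)
P=C[m];print(np.percentile(P,[2,50,98],axis=0),len(P),cv2.minAreaRect(P[:,:2].astype(np.float32)))
go((.541,-.348,.30),23)
```

```text
lean [ 0.08189235 -0.1001001   0.67295147] 1114
[[ 0.62932321 -0.02805731  0.23951985]
 [ 0.63836275 -0.01079212  0.24949209]
 [ 0.65159986  0.00601039  0.25201712]] 1440 ((0.6415817737579346, -0.011257214471697807), (0.035746198147535324, 0.024126002565026283), 85.64739990234375)
shift [  79.7 -344.5    8.9] twist 152.50833338568506 cur [ 0.64738859 -0.01075996  0.30899886] head 175.51 gap 0.9922991719299394 F [-0.21931398 -0.48529485 -0.88344085] t 39.2333 j7 1.2400791642546465
```

View pics/z25.png

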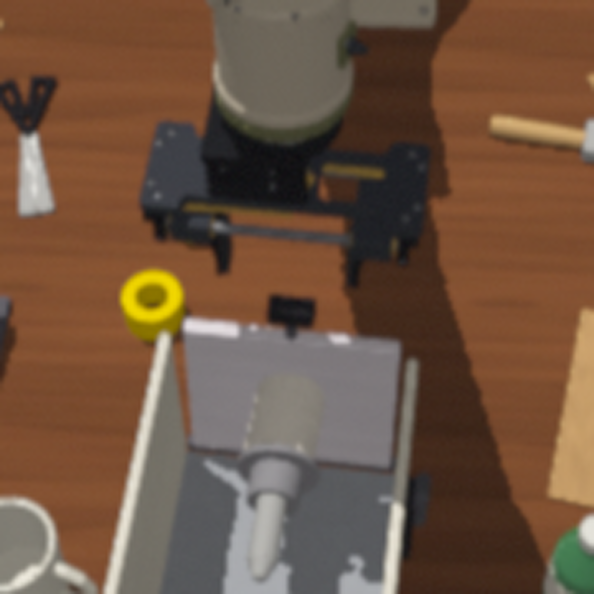

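The door's lean measures 0.100 rad, so it's shut, with both rolls and the keeper on the spindle. Now the pedal.

Call:
step_arm(steps=[[8, -35, 5, 7, 87], [16, -70, 5, 14, 40], [24, -105, 5, 21, 0], [32, -140, 5, 28, 0], [40, -175, 5, 35, 0], [48, -210, 5, 42, 0], [56, -245, 5, 49, 0], [64, -280, 5, 56, 0], [72, -315, 5, 63, 0], [80, -345, 5, 70, 0], [80, -345, 5, 77, 0], [80, -345, 5, 84, 0]], force=20)

```text
clock: 40.23
ee_pos: [0.5383, -0.3514, 0.3014]
ee_rot: [0.702, 0.713, -0.001, -0.001]
contact_force: [0.5, 0.8, 0.2]
finger_gap: 0.249
```

Run:
```python
from h import *
go((.541,-.348,.12),90)
```

```text
shift [  3.2   3.3 181.4] twist 0.8894782875732687 cur [ 0.53826481 -0.35139525  0.30136645] head 90.89 gap 0.24909870675557172 F [0.45811724 0.81837818 0.23887055] t 40.2333 j7 0.41797035632073093
```

Call:
step_arm(steps=[[1, 2, 35, 0.5, 0], [1, 2, 70, 0.5, 0], [1, 2, 105, 0.5, 0], [1, 2, 140, 0.5, 0], [1, 2, 165, 0.5, 0], [1, 2, 180, 0.5, 0], [1, 2, 180, 0.5, 0], [1, 2, 180, 0.5, 0], [1, 2, 180, 0.5, 0]])

```text
clock: 40.98
ee_pos: [0.5425, -0.3477, 0.1244]
ee_rot: [0.701, 0.713, 0.0, 0.0]
contact_force: [0.3, 0.2, 0.2]
finger_gap: 0.001
```

Run:
```python
from h import *
go((.541,-.348,.045),90)
p,d,M=snap("wrist","w26.png")
```

```text
shift [-0.2 -1.6 79.4] twist 1.0003994576715058 cur [ 0.54254202 -0.34768529  0.12439464] head 91.0 gap 0.0011487840232142494 F [0.25727002 0.16850394 0.22536037] t 40.9833 j7 0.373844219030218
```

View pics/w26.png

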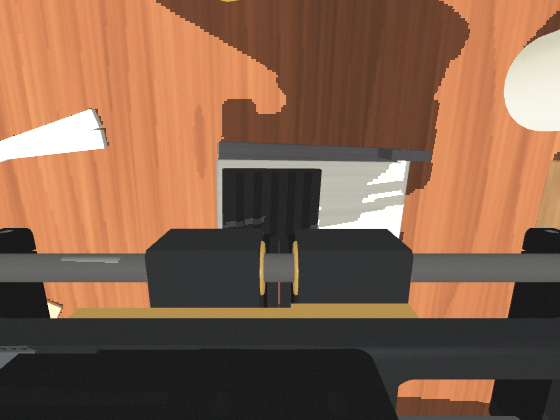

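Call:
step_arm(steps=[[0, -1, 30, 0, 0], [0, -1, 45, 0, 0], [0, -1, 60, 0, 0], [0, -1, 70, 0, 0], [0, -1, 76, 0, 0], [0, -1, 80, 0, 0], [0, -1, 80, 0, 0], [0, -1, 80, 0, 0], [0, -1, 80, 0, 0], [0, -1, 80, 0, 0], [0, -1, 80, 0, 0], [0, -1, 80, 0, 0]])

```text
clock: 42.03
ee_pos: [0.5407, -0.3483, 0.0504]
ee_rot: [0.701, 0.713, -0.001, 0.001]
contact_force: [-26.8, 11.8, 51.3]
finger_gap: 0.005
```

Call:
step_arm(steps=[[0, 0, 0, 0, 0], [0, 0, 0, 0, 0], [0, 0, 0, 0, 0], [0, 0, 0, 0, 0], [0, 0, 0, 0, 0], [0, 0, 0, 0, 0], [0, 0, 0, 0, 0], [0, 0, 0, 0, 0], [0, 0, 0, 0, 0], [0, 0, 0, 0, 0], [0, 0, 0, 0, 0], [0, 0, 0, 0, 0]])

```text
clock: 43.03
ee_pos: [0.5407, -0.3483, 0.0504]
ee_rot: [0.701, 0.713, -0.001, 0.001]
contact_force: [-27.8, 11.6, 51.7]
finger_gap: 0.006
```

Call:
step_arm(steps=[[0, 0, 0, 0, 0], [0, 0, 0, 0, 0], [0, 0, 0, 0, 0], [0, 0, 0, 0, 0], [0, 0, 0, 0, 0], [0, 0, 0, 0, 0], [0, 0, 0, 0, 0]])

```text
clock: 43.62
ee_pos: [0.5406, -0.3483, 0.0503]
ee_rot: [0.701, 0.713, -0.001, 0.001]
contact_force: [-25.5, 11.1, 50.8]
finger_gap: 0.004
```

Call:
step_arm(steps=[[0, 0, -15, 0, 0], [0, 0, -30, 0, 0], [0, 0, -50, 0, 0], [0, 0, -90, 0, 0], [0, 0, -130, 0, 0], [0, 0, -170, 0, 0], [0, 0, -200, 0, 0], [0, 0, -230, 0, 0], [0, 0, -250, 0, 0], [0, 0, -250, 0, 0], [0, 0, -250, 0, 0]])

```text
clock: 44.53
ee_pos: [0.5419, -0.3477, 0.2961]
ee_rot: [0.701, 0.713, 0.0, 0.002]
contact_force: [-0.1, 0.3, -1.1]
finger_gap: 0.01
```

Run:
```python
from h import *
np.set_printoptions(precision=4,suppress=True)
p,d,M=snap("scene","s27.png");C=cloud(M,d)
cv2.imwrite("pics/z27.png",cv2.resize(cv2.cvtColor(p,cv2.COLOR_RGB2BGR)[150:350,120:360],None,fx=3,fy=3,interpolation=cv2.INTER_CUBIC))
m=(abs(C[...,1]+.01)<.075)&(C[...,0]>.60)&(C[...,0]<.69)&(C[...,2]>.07)&(C[...,2]<.2)
P=C[m]
for _ in range(8):
    A=np.c_[P[:,1],P[:,2],np.ones(len(P))];k=np.linalg.lstsq(A,P[:,0],rcond=None)[0];e=abs(A@k-P[:,0]);P=P[e<max(.003,2*np.median(e))]
print("door lean",k,len(P))
m=(abs(C[...,0]-.58)<.12)&(abs(C[...,1]+.345)<.08)&(C[...,2]>.03)&(C[...,2]<.12)
print("pedal zmax",C[m][:,2].max())
```

```text
door lean [ 0.0846 -0.1013  0.6732] 1111
pedal zmax 0.0923179651487264
```

View pics/z27.png

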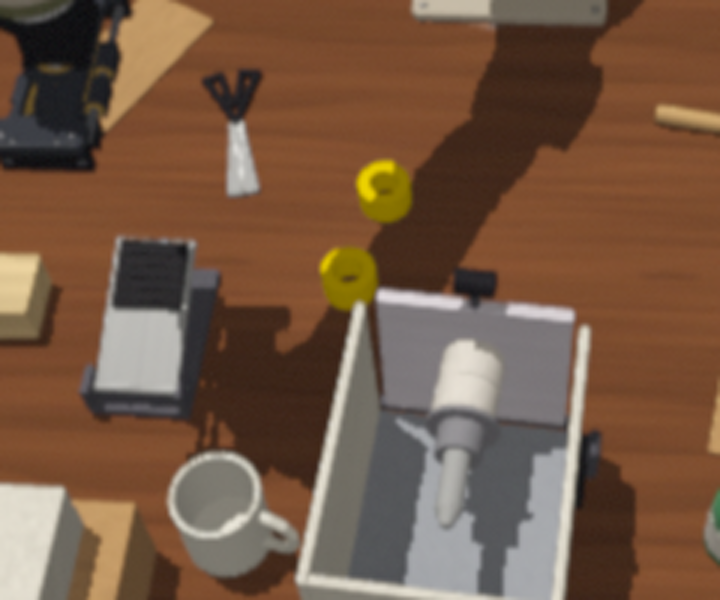

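View pics/s27.png

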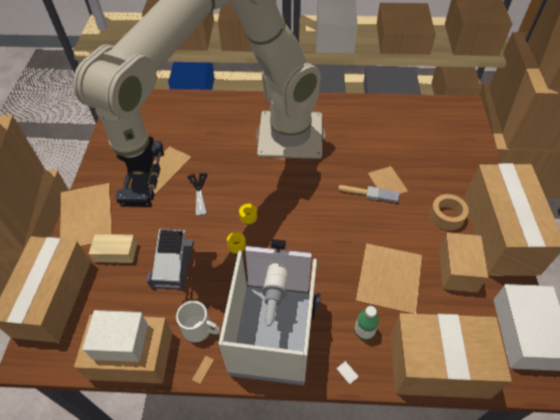

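The door is shut, the pedal is up, both rolls and the keeper are on the spindle, no white rolls remain on the table, and the robot is clear. Handing in.

```bash
python3 -c "
from station import r
print(r.finish_job())"
```

```text
the job is handed in; nothing more can be done
None
```

The feeder is reloaded and the job is handed in, at about 45 s on the robot's clock; the system reports no verdict.

I did the steps in the order you gave:
1. **First pedal press:** I pressed the pedal to its stop (about 47 N upward on the tool) and let it up.
2. **Door opened:** I pulled the door down onto its stop.
3. **Rolls:** I slid both white rolls onto the spindle. These were the only small rolls I found on the table; I left the two yellow look-alikes alone.
4. **Keeper and door shut:** I put the keeper on last, flange against the rolls, and pushed the door up until it stopped moving as the force rose.
5. **Final pedal press:** I held the pedal on its stop at about 51 N for roughly 2 s and let it up.

Last checks before handing in:
- **Door:** it measured a lean of 0.101 rad, against 0.10 when shut.
- **Pedal:** its raised edge was back at 92 mm, as at the start.
- **Spindle:** the scene picture showed both rolls and the keeper threaded, with the keeper outermost.
- **Table:** the other things looked unmoved in the pictures; I did not measure them.
- **Robot:** it was clear of everything, with no contact force.

**One reading that disagreed:** the door started about 0.06 rad ajar, so my first hinge estimate was about 11 mm off. I measured the open door and spindle again and used those values for placing the rolls and shutting the door.

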